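# Nip a stick in the ratchet vise, five clicks, and stay on the lever

### The job

From the crate of offcuts take only the short square wooden stick and lay it flat on the bed of the vise, lengthwise between the jaws. Then take the lever by its handle and swing it forward five clicks, no more and no fewer, counting them by feel, so that the sprung jaw nips the stick without bruising it. Finish still holding the lever there: do not let go of it.

Things in the scene. Friction and masses are not known exactly. Their poses are not given: they have to be found in the camera images.
- stick: the target: a plain square hardwood stick, 24 x 24 mm in section and 64 mm long, about 30 g, the only piece in the crate with a square section and this length. Origin: centre of its underside; x along its length, z up.
- crate: open plywood crate fixed to the bench, 252 x 182 x 48 mm outside, walls and floor 6 mm thick. Origin: centre of its underside; x along the 252 mm side. Six loose pieces lie in it side by side on its floor, about 76 and 82 mm apart, in any order and turned any way.
- vise: grey quick-action bench vise bolted to the bench, 0.31 m long along its own y, 95 mm wide (165 mm at the ratchet wheel, on its +x side). Origin under the jaws, on the bench, 30 mm below the steel bed; z up. Jaws close along its y: fixed face at y = -40 mm, sprung plate of the open sliding jaw at +38 mm: 78 mm of room, open from above. Jaws are 70 mm wide in x, their tops 60 mm above the bench.
- bed_mid (a point): point on the flat steel bed midway between the open jaws, 30 mm above the bench, 60 mm wide in x: the stick's underside goes here, its length along the vise's y.
- jaw_pad: sprung steel plate (64 x 6 x 26 mm) on the face of the sliding jaw, on coil springs of 4 N per mm in all, that nips the stick. Origin: moves with the plate and coincides with the vise's origin when the lever is open.
- jaw (a joint): how far the sliding jaw has been closed by the lever, in m: 0 with the lever open at its rest stop, 0.00377 for each click (five clicks: 0.0188). A rack and pinion ties it to the lever: 14.4 mm per rad.
- lever: steel hand lever with a 24-tooth ratchet wheel on an upright shaft. Origin on the shaft's axis at bench height; x from the shaft along the 18 x 8 mm bar (top 62 mm above the bench) to the handle, z up. At rest it points 95 degrees counter-clockwise (from above) from the vise's x. Forward is counter-clockwise from above, from the vise's +y towards its -x; 15 degrees (0.262 rad) a click.
- pawl (a joint): spring pawl on the wheel, rad: about 0.02 dropped behind a tooth, -0.1 on its tip. At each tooth the push at the handle swells by 4 to 6 N, fades over the last 5 mm and drops: the click, within 0.04 rad of each full 0.262 rad from rest; then it stays low for some 5 mm. The pawl bars the way back: a click too many cannot be undone. From the fourth click the jaw springs add a push, 3 N at the fifth.
- grip_mid (a point): mid-height of the lever's upright wooden handle, a cylinder 24 mm thick that turns freely on its pin, 66 to 126 mm above the bench; this point is 98 mm above the bench and 115 mm from the lever's origin axis. Nothing near it is higher than 76 mm.
- dowel: another piece in the crate: round wooden dowel, 24 mm thick, 62 mm long, lying. Origin on its underside as built.
- strip: another piece in the crate: flat wooden strip 60 x 30 x 9 mm, origin centre of its underside.
- block: another piece in the crate: flat wooden block 44 x 40 x 14 mm, origin centre of its underside.
- bracket: another piece in the crate: steel angle bracket, foot 46 x 20 x 4 mm, upright leg 38 mm high, origin centre of its underside.
- collar: another piece in the crate: steel collar, 46 mm outside, 28 mm bore, 14 mm high, origin centre of its underside.
- panel: bystander: small painted wooden panel 150 x 110 x 22 mm beyond the vise.
- jar: bystander: lidded glass jar, 70 mm thick, 95 mm high.
- tape: bystander: roll of masking tape, 90 mm across, 36 mm high, lying flat.
- brush: bystander: paint brush lying on the bench.
Things that resemble listed ones, but are neither listed nor needed, are in the scene too. Leave any grey or purple look-alike of the stick alone.

How it is judged:
By the outcome, as a careful person would: the job done as asked, in the order asked, and still so for the second after the job is handed in, while the arm keeps its last pose, push and grip.
It also fails if it takes over 72 s, if anything falls off the work surface, if the arm or the gripper's body presses on something with over 40 N, if the wrist force passes 120 N, or if a joint passes its speed limit or range.

### The arm

A 7-joint arm with a two-finger parallel gripper is mounted at the origin on the work surface. World frame = base frame: x ahead of the robot, y to its left, z up, the work surface at z = 0. Lengths are in m, angles in rad, forces in N, time in s.
With the tool pointing down it reaches from about 0.425 to 0.95 m from the base axis. Payload 4.7 kg.
Tool frame: the origin (TCP) lies on the centre line of the jaws, within the pads' length; the fingertips stand 17 mm ahead of it and the grasp point (between the pads) lies 2 mm behind it; z points along the fingers, y is the direction in which the jaws open and shut (so a half turn about z gives the same grasp; the last joint's range is limited). The gripper opens to 85 mm and grips with 20 to 120 N. Pads are 22 mm wide; open, the fingers measure 114 mm over their backs; the gripper's body (76 mm by 85 mm) begins 54 mm behind the grasp point. The pads swing forward as they close: fully open they stand 13 mm farther back than shut.
Start: joints at [-1.13, 0.469, -0.049, 1.532, 0.024, 1.141, -0.082], TCP at [0.306, 0.602, 0.248] pointing down, gripper open.
Joint ranges: [-2.59, 2.59], [-0.33, 1.99], [-1.39, 1.29], [0.1, 2.45], [-1.04, 4.18], [0.21, 1.99], [-2.66, 2.66]. Speed limits (rad/s): [2.57, 2.57, 3.14, 3.14, 3.14, 3.14, 3.14].

### API

Orientations are given as a unit quaternion [x, y, z, w].
In Python, from cell import observe, snapshot, job_done, regions_of, tip_of gives the robot as it stands. The module is installed in compiled form; this text tells all that it offers.
- The arm moves only by the tool step_arm, never from a script. Its argument "steps" is a list of rows, each a list of 3 entries, a list of its own where there are three numbers: the shift along the world's x, y, z in units of 20 cm (1.0 is 20 cm), then the turn, a rotation vector about the world's x, y, z in units of 1.5 rad (1.0 is 1.5 rad), then the gripper's target within -1 to 1 (fully open at 1, half-way at 0, shut at -1). A call has 1 to 10 rows; each row is the pose to reach, as a shift and turn from the pose commanded when the call began; what a row does not reach only later rows make up. A row lasts 1/10 s, in which the tool goes at most 50 mm and 8.59 degrees, less where a joint would pass 70% of its speed; a pose out of reach is approached as far as the arm can. A call with a number of a shift or a turn outside -1 to 1 is refused whole. A call with a gripper value outside its range is refused whole. The fingers move at their own pace and stop on an object; "force" is the grip in N (left out, the last holds). Time passes only in rows, so rows that repeat a pose let the fingers close. It gives the time, the measured TCP pose, the force and the opening at its end, in the units of the state.
- observe(): the state, without advancing time (a new reading comes with each control period).
- snapshot(name): name is "side" or "top" or "wrist"; returns a dict with "frame" (384x512x3 uint8, red, green, blue), "z_map" (384x512 float32, m along the optical axis (not along the pixel's ray), 0 where there is no reading), "camera_matrix" (3x3 intrinsics, pixels), "dist_coeffs" ([k1, k2, p1, p2, k3] as OpenCV has them; the pictures are not rectified), "pose" (4x4, takes a point from camera to world coordinates); the wrist camera has in their place "T_tool_cam" (4x4, takes a point from camera to tool coordinates, whose origin is the TCP and whose axes are the flange's). Camera axes: x right, y down, z forward; pixel columns grow to the right and rows downward; lengths in m; the calibration is good to about 2 mm. A picture is of the moment at which its call begins: read the wrist's pose just before it.
- job_done(): hands the job in, once; it reports no verdict.
Trained networks look in a picture, given as the dict that the camera call returned (one of the last four; its "shot" number tells which), for a name from the list of things; names that differ only in an ending like _2 or _b are one class to them, and where a whole thing is asked for, a point or a joint stands for the part that bears it (a point fixed in the world has none). Each returns a list of dicts, best first, with "confidence" (0 to 1); they miss things now and then, are a little off and sometimes report something else, mostly with a low value. They report only what shows in the picture. A call takes as long as a camera call. They do not tell look-alikes from the thing itself.
- regions_of(picture, label): "pixels" (384x512 bool, what is visible of it).
- tip_of(picture, label): "location" ([x, y, z] in m, in the coordinates of the camera as it stood for that picture, good to about 4 mm: a listed point, or the origin of a listed thing).
The state is a dict: "t": time; "q": joint angles; "joint_vel": joint speeds; "effort": joint torques, N m; "position": TCP position; "tcp_rot": TCP orientation; "ft_force": force on the tool from outside, world axes, zero at the start; "wrist_torque": the same for the moment, N m; "width": finger opening in m.
Only numpy, scipy, OpenCV 4.12 (cv2) and the standard library are available. Lean on these libraries where they do the work, as an engineer would, in place of code of your own. Each camera call takes 0.05 s, during which the arm holds its last target.

## Working session

There is one attempt and no reset: what is moved stays moved. The work goes in short steps, Python scripts to look and compute and a tool call to move; the robot and the scene stay as the last step left them, time stands still between calls to the robot, and variables do not carry over. Pictures are saved under pics/ and viewed, and the job is handed in when it is done.

Besides the shell and the picture viewer there is one more tool, called after ">>>" in YAML: its name, and indented under it one key for each argument. step_arm: Moves the arm, as the interface text tells. Its arguments: {"type":"object","properties":{"steps":{"type":"array"},"force":{"type":"number"}},"required":["steps"]}

```bash
mkdir -p pics; cat > h.py <<'E'
import numpy as np, cv2
from cell import *
from scipy.spatial.transform import Rotation as R
def pose(p):
    if "pose" in p: return np.array(p["pose"])
    o=p["_o"]; T=np.eye(4); T[:3,:3]=R.from_quat(o["tcp_rot"]).as_matrix(); T[:3,3]=o["position"]
    return T@np.array(p["T_tool_cam"])
def snap(n):
    o=observe(); p=snapshot(n); p["_o"]=o; return p
def w(p,c):
    return (pose(p)@np.append(np.array(c),1))[:3]
def px2w(p,u,v,z=None):
    K=np.array(p["camera_matrix"]);d=np.array(p["dist_coeffs"])
    xy=cv2.undistortPoints(np.array([[[u,v]]],float),K,d)[0,0]
    T=pose(p); ray=np.array([xy[0],xy[1],1.])
    if z is None: return w(p,ray*p["z_map"][int(v),int(u)])
    dr=T[:3,:3]@ray; return T[:3,3]+dr*(z-T[2,3])/dr[2]
def w2px(p,x):
    c=np.linalg.inv(pose(p))@np.append(x,1)
    return cv2.projectPoints(c[None,:3],np.zeros(3),np.zeros(3),np.array(p["camera_matrix"]),np.array(p["dist_coeffs"]))[0][0,0]
def cloud(p):
    h,wd=p["z_map"].shape; u,v=np.meshgrid(np.arange(wd),np.arange(h))
    xy=cv2.undistortPoints(np.stack([u.ravel(),v.ravel()],1).astype(float)[:,None],np.array(p["camera_matrix"]),np.array(p["dist_coeffs"]))[:,0]
    c=np.c_[xy,np.ones(len(xy))]*p["z_map"].reshape(-1,1); T=pose(p)
    return (c@T[:3,:3].T+T[:3,3]).reshape(h,wd,3)
def save(p,name,crop=None,s=1):
    f=p["frame"][:,:,::-1]
    if crop: f=f[crop[1]:crop[3],crop[0]:crop[2]]
    cv2.imwrite("pics/"+name,cv2.resize(f,None,fx=s,fy=s,interpolation=cv2.INTER_CUBIC))
E
python3 - <<'E'
from h import *
np.set_printoptions(precision=4,suppress=True)
o=observe(); print(o)
for n in ["top","side"]:
    p=snap(n); save(p,n+"0.png",None,1.5)
    for l in ["stick","crate","vise","bed_mid","lever","grip_mid","dowel","strip"]:
        print(n,l,[(round(r["confidence"],2),w(p,r["location"]),w2px(p,w(p,r["location"])).round()) for r in tip_of(p,l)])
E
```

```text
{'t': 0.0, 'q': array([-1.1299,  0.4695, -0.0486,  1.5337,  0.0241,  1.141 , -0.0823]), 'joint_vel': array([-0.0019, -0.0012,  0.0018,  0.    , -0.0016,  0.0007,  0.0002]), 'effort': array([ -0.0009, -51.0317,  -0.0471, -23.7708,   0.0108,   0.0076,
        -0.    ]), 'position': array([0.3053, 0.6014, 0.2472]), 'tcp_rot': array([ 0.2327,  0.9725, -0.001 , -0.0002]), 'ft_force': array([ 0.2138,  0.3645, -0.0101]), 'wrist_torque': array([ 0.0165,  0.0355, -0.0161]), 'width': 0.08554018610664847}
top stick [(0.65, array([ 0.5218, -0.3531,  0.0029]), array([329., 206.])), (0.64, array([ 0.652 , -0.4851,  0.0012]), array([361., 173.])), (0.56, array([ 0.5035, -0.4844, -0.0042]), array([362., 210.])), (0.46, array([ 0.5459, -0.5845,  0.0026]), array([387., 199.]))]
top crate [(0.88, array([ 0.5288, -0.3071,  0.0008]), array([317., 205.])), (0.52, array([ 0.559 , -0.0367,  0.0008]), array([249., 198.]))]
top vise [(0.96, array([ 0.5621, -0.0366,  0.0028]), array([249., 197.]))]
top bed_mid [(0.79, array([ 0.5558, -0.038 ,  0.0291]), array([249., 198.]))]
top lever [(0.76, array([ 0.6071,  
[... 569 characters left out ...]
, -0.0005]), array([364., 296.]))]
side crate [(0.66, array([ 0.5252, -0.3119, -0.0013]), array([285., 273.]))]
side vise [(0.88, array([ 0.5604, -0.0384, -0.0018]), array([243., 205.]))]
side bed_mid [(0.7, array([ 0.5661, -0.044 ,  0.0285]), array([245., 199.]))]
side lever [(0.48, array([ 0.5644, -0.0411,  0.0259]), array([244., 199.]))]
side grip_mid [(0.68, array([0.5931, 0.1974, 0.0946]), array([212., 137.]))]
side dowel [(0.65, array([ 0.6063, -0.3401,  0.0043]), array([315., 266.])), (0.34, array([0.5962, 0.1935, 0.0945]), array([213., 137.])), (0.32, array([ 0.3843,  0.4142, -0.0029]), array([133., 146.]))]
side strip [(0.85, array([ 0.4554, -0.3632,  0.0047]), array([275., 299.]))]
```

View pics/top0.png

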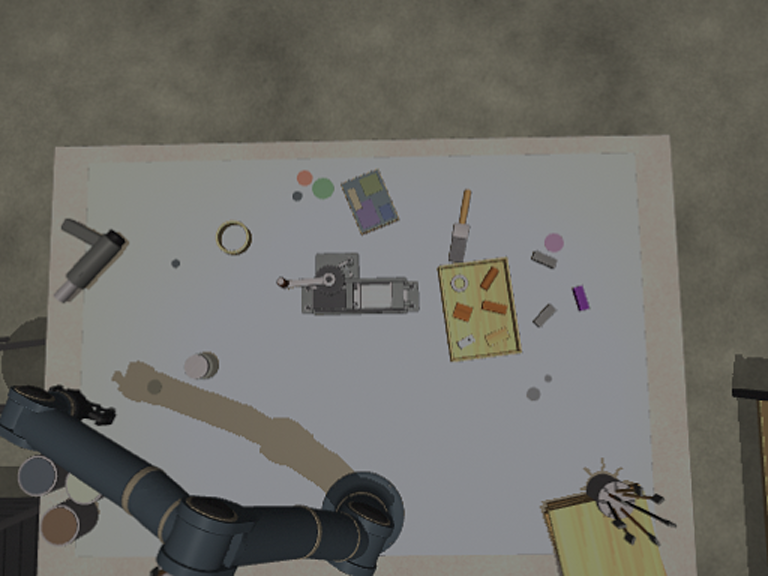

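View pics/side0.png

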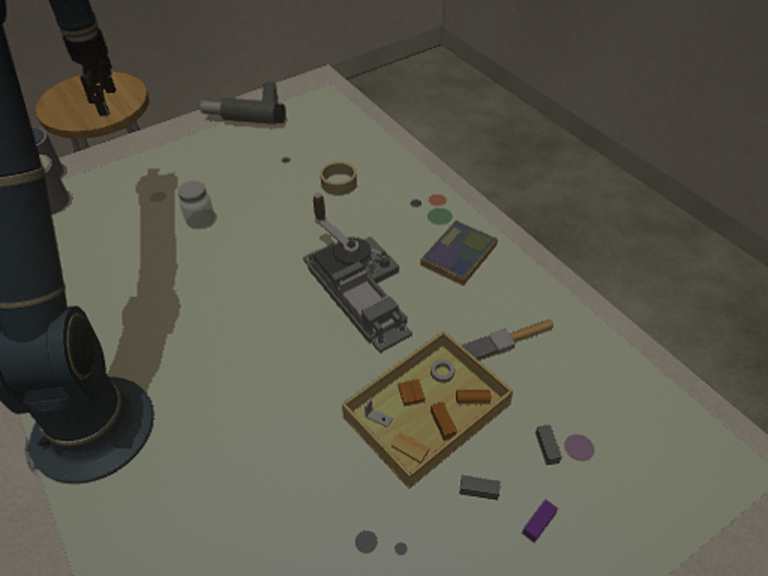

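```bash
python3 - <<'E'
from h import *
np.set_printoptions(precision=4,suppress=True)
p=snap("wrist"); print(p["T_tool_cam"],p["camera_matrix"])
p=snap("side"); save(p,"side_crop.png",(220,215,350,330),6)
E
```

```text
[[ 0.0001 -0.9517 -0.3071  0.0805]
 [ 1.      0.0001  0.0002 -0.0004]
 [-0.0002 -0.3071  0.9517 -0.1275]
 [ 0.      0.      0.      1.    ]] [[279.9523   0.     257.3456]
 [  0.     279.9523 191.1904]
 [  0.       0.       1.    ]]
```

View pics/side_crop.png

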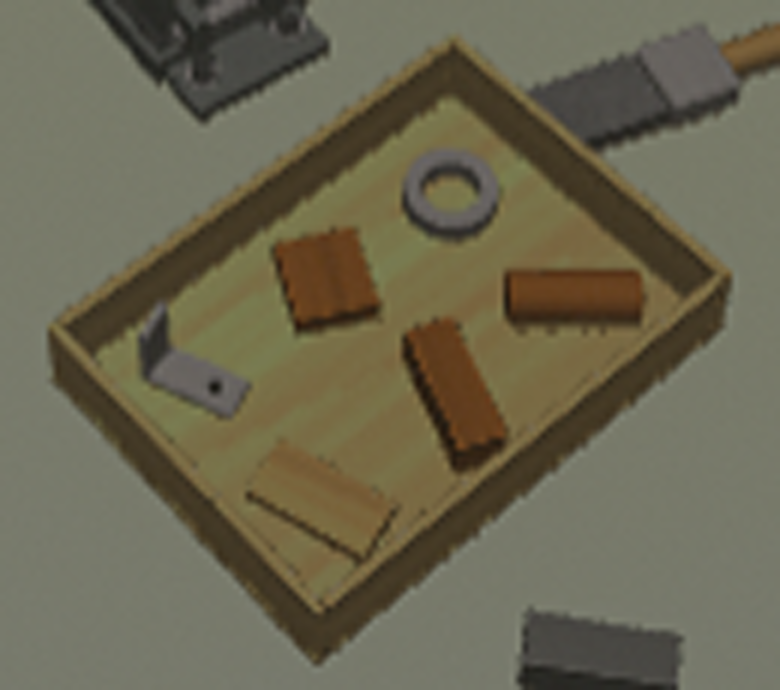

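Candidates in the side view: the square-section piece in the crate at (296,281); the dowel at (315,266), with rounded shading; and grey and purple pieces outside the crate at (320,327), (364,296) and (359,349). The piece at (296,281) fits, since it sits in the crate, has flat faces and a square section, and is about 64 mm long. Next I move toward the vise and crate to get wrist views.

>>> step_arm:
  steps:
    - [[0.12,-0.18,0.04],[0,0,-0.05],0]
    - [[0.24,-0.36,0.08],[0,0,-0.1],0]
    - [[0.36,-0.54,0.12],[0,0,-0.15],0]
    - [[0.48,-0.72,0.15],[0,0,-0.2],0]
    - [[0.6,-0.9,0.15],[0,0,-0.25],0]

```text
t: 1.5
position: [0.4267, 0.4208, 0.2796]
tcp_rot: [0.411, 0.911, 0.001, 0.0]
ft_force: [0.5, 0.2, -0.2]
width: 0.0428
```

>>> step_arm:
  steps:
    - [[0.08,-0.22,0],[0,0,-0.05],0]
    - [[0.16,-0.44,0],[0,0,-0.1],0]
    - [[0.24,-0.66,0],[0,0,-0.15],0]
    - [[0.32,-0.88,0],[0,0,-0.2],0]
    - [[0.36,-1.0,0],[0,0,-0.25],0]

```text
t: 2.0
position: [0.499, 0.2173, 0.2788]
tcp_rot: [0.577, 0.817, -0.0, 0.001]
ft_force: [-0.1, -0.0, 0.5]
width: 0.0425
```

>>> step_arm:
  steps:
    - [[0.02,-0.24,0],[0,0,-0.04],0]
    - [[0.05,-0.48,0],[0,0,-0.08],0]
    - [[0.07,-0.72,0],[0,0,-0.12],0]
    - [[0.1,-0.9,0],[0,0,-0.16],0]
    - [[0.1,-0.9,0],[0,0,-0.2],0]
    - [[0.1,-0.9,0],[0,0,-0.2],0]

```text
t: 2.6
position: [0.5177, 0.0416, 0.2785]
tcp_rot: [0.69, 0.724, 0.0, -0.0]
ft_force: [0.1, 0.2, -0.1]
width: 0.0428
```

```bash
python3 - <<'E'
from h import *
np.set_printoptions(precision=4,suppress=True)
o=observe(); print(o["t"],o["position"],o["tcp_rot"],o["width"])
p=snap("wrist"); save(p,"w1.png",None,1.5)
for l in ["vise","bed_mid","lever","grip_mid","jaw_pad","stick"]:
    print(l,[(round(r["confidence"],2),w(p,r["location"]),w2px(p,w(p,r["location"])).round()) for r in tip_of(p,l)])
E
```

```text
2.6 [0.5177 0.0416 0.2785] [ 0.6896  0.7242  0.0004 -0.0001] 0.042761899612565366
vise [(0.71, array([ 0.5577, -0.0407,  0.0036]), array([282., 212.]))]
bed_mid [(0.97, array([ 0.5606, -0.0403,  0.0335]), array([285., 220.]))]
lever [(0.77, array([0.5985, 0.0755, 0.0042]), array([316., 138.]))]
grip_mid []
jaw_pad [(0.6, array([ 0.5602, -0.0388,  0.0019]), array([283., 210.]))]
stick []
```

View pics/w1.png

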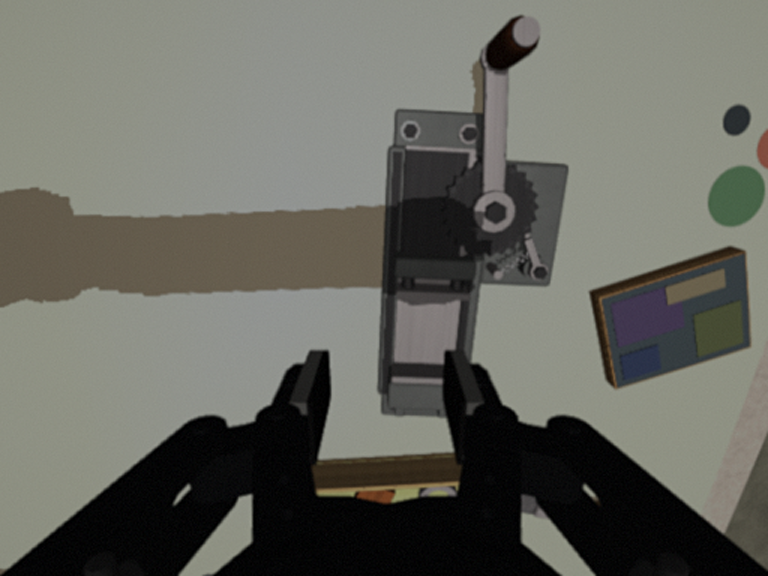

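Wrist view (1.5x): the handle top is at (525,30), the shaft bolt at (495,212) and the bed at (428,330) between the jaws. Now the vise geometry from depth.

```bash
python3 - <<'E'
from h import *
np.set_printoptions(precision=4,suppress=True)
p=snap("wrist"); C=cloud(p); ok=p["z_map"]>0
def q(u,v): return C[int(v/1.5),int(u/1.5)]
for n,u,v in [("bed",428,330),("bed top",430,300),("boltshaft",495,212),("bar",497,110),("handle top",526,32),("base",445,320)]: print(n,q(u,v))
Z=C[...,2]
# bar top z 0.062
m=ok&(abs(Z-0.062)<0.004)&(C[...,1]>0.1)&(C[...,1]<0.18)&(C[...,0]>.55)&(C[...,0]<.66)
P=C[m]; print("bar",len(P),P.mean(0))
c=P[:,:2]-P[:,:2].mean(0); U,S,V=np.linalg.svd(c,full_matrices=False); print("bar dir deg",np.degrees(np.arctan2(V[0,1],V[0,0])))
m=ok&(Z>0.118)&(Z<0.135)&(C[...,1]>0.12)&(C[...,0]>.5)
P=C[m]; print("handle top",len(P),P.mean(0),np.median(P,0),(P.min(0)+P.max(0))/2,P.min(0),P.max(0))
# jaws top z=.06
m=ok&(abs(Z-0.06)<0.004)&(C[...,1]<0.03)&(C[...,0]>.5)&(C[...,0]<.62)
P=C[m]; 
for a in (P[P[:,1]<-0.04],P[P[:,1]>-0.04]):
  if len(a): 
    r=cv2.minAreaRect(a[:,:2].astype(np.float32)); print("jaw",len(a),r,a.min(0),a.max(0))
m=ok&(abs(Z-0.03)<0.004)&(C[...,1]<0.01)&(C[...,1]>-0.09)&(C[...,0]>.515)&(C[...,0]<.60)
a=C[m]; r=cv2.minAreaRect(a[:,:2].astype(np.float32)); print("bed",len(a),r,a.min(0),a.max(0))
# profile along x=0.56
for y in np.arange(-0.14,0.05,0.006):
    uv=w2px(p,[0.56,y,0.03]).round().astype(int); print(uv,C[uv[1],uv[0]])
E
```

```text
bed [ 0.5603 -0.0405  0.0316]
bed top [0.5555 0.0006 0.0606]
boltshaft [0.5996 0.0819 0.0739]
bar [0.5937 0.1579 0.0643]
handle top [0.589  0.1949 0.1325]
base [ 0.5753 -0.029   0.031 ]
bar 1167 [0.5946 0.141  0.0635]
bar dir deg -84.89141417461705
handle top 583 [0.5886 0.1919 0.1283] [0.5882 0.1916 0.1309] [0.5909 0.1936 0.1263] [0.5792 0.1819 0.118 ] [0.6026 0.2054 0.1345]
jaw 799 ((0.5513509511947632, -0.09459758549928665), (0.054880548268556595, 0.03458821028470993), 2.44912052154541) [ 0.5239 -0.1123  0.0563] [ 0.5794 -0.0764  0.0633]
jaw 714 ((0.5704381465911865, 0.014705338515341282), (0.09363904595375061, 0.030595608055591583), 0.1429889053106308) [ 0.5236 -0.0007  0.056 ] [0.6172 0.03   0.0635]
bed 2302 ((0.5588985681533813, -0.03986576572060585), (0.08026804774999619, 0.0994395837187767), 0.21079380810260773) [ 0.5186 -0.0897  0.026 ] [0.5989 0.0097 0.0339]
[279 277] [ 0.5616 -0.1513  0.0127]
[280 274] [ 0.5628 -0.1453  0.0128]
[280 271] [ 0.556  -0.107   0.0618]
[280 268] [ 0.5557 -0.1026  0.0609]
[281 264] [ 0.5566 -0.0956  0.0614]
[281 261] [ 0.5562 -0.0909  0.0612]
[28
[... 202 characters left out ...]
4  0.031 ]
[283 236] [ 0.5594 -0.066   0.0324]
[283 233] [ 0.5591 -0.0616  0.0314]
[284 229] [ 0.56   -0.0549  0.0317]
[284 225] [ 0.5596 -0.0489  0.0308]
[285 222] [ 0.5605 -0.0435  0.0321]
[285 218] [ 0.5601 -0.0376  0.0311]
[285 214] [ 0.5594 -0.031   0.032 ]
[286 210] [ 0.5605 -0.0252  0.0306]
[286 206] [ 0.5599 -0.0188  0.0315]
[286 203] [ 0.5594 -0.0138  0.0327]
[287 199] [0.5567 0.002  0.0604]
[287 195] [0.5568 0.0059 0.0557]
[287 191] [0.5585 0.0059 0.0382]
[288 186] [0.5563 0.0201 0.0614]
[288 182] [0.5557 0.0257 0.0625]
[288 178] [0.5554 0.0306 0.061 ]
[289 174] [0.5565 0.0353 0.0587]
[289 170] [0.5579 0.0372 0.0447]
[290 166] [0.5587 0.0427 0.0447]
[290 161] [0.5583 0.0491 0.0435]
```

>>> step_arm:
  steps:
    - [[0,-0.24,0],[0,0,-0.04],0.1]
    - [[0,-0.48,0],[0,0,-0.08],0.1]
    - [[0,-0.72,0],[0,0,-0.12],0.1]
    - [[0,-0.96,0],[0,0,-0.16],0.1]

```text
t: 3.4
position: [0.5175, -0.1514, 0.2786]
tcp_rot: [0.771, 0.637, 0.0, 0.0]
ft_force: [0.6, -0.8, -0.1]
width: 0.0469
```

>>> step_arm:
  steps:
    - [[0.0,-0.24,-0.05],[0,0,-0.04],0.1]
    - [[0.0,-0.48,-0.1],[0,0,-0.08],0.1]
    - [[0,-0.72,-0.15],[0,0,-0.12],0.1]
    - [[0,-0.86,-0.2],[0,0,-0.16],0.1]
    - [[0,-0.86,-0.2],[0,0,-0.16],0.1]
    - [[0,-0.86,-0.2],[0,0,-0.16],0.1]

```text
t: 4.0
position: [0.5175, -0.3219, 0.2378]
tcp_rot: [0.841, 0.54, -0.0, -0.001]
ft_force: [1.0, 0.0, 0.5]
width: 0.047
```

```bash
python3 - <<'E'
from h import *
np.set_printoptions(precision=4,suppress=True)
o=observe(); print(o["t"],o["position"],o["tcp_rot"],o["width"])
p=snap("wrist"); save(p,"w2.png",None,1.5)
C=cloud(p)
for l in ["stick","dowel","crate"]:
    print(l,[(round(r["confidence"],2),w(p,r["location"]),w2px(p,w(p,r["location"])).round()) for r in tip_of(p,l)])
for r in regions_of(p,"stick"):
    m=r["pixels"]&(p["z_map"]>0); P=C[m]; zt=np.percentile(P[:,2],80); a=P[abs(P[:,2]-zt)<.004]
    print(r["confidence"],len(P),zt,cv2.minAreaRect(a[:,:2].astype(np.float32)),np.median(a,0))
E
```

```text
4.0 [ 0.5175 -0.3219  0.2378] [ 0.8414  0.5404 -0.0002 -0.0005] 0.04697956879629452
stick [(0.97, array([ 0.5269, -0.3524,  0.0038]), array([275., 181.])), (0.87, array([ 0.5003, -0.4806,  0.0023]), array([293., 263.])), (0.74, array([ 0.6511, -0.49  ,  0.0056]), array([392., 231.])), (0.5, array([ 0.7517, -0.2714, -0.    ]), array([418.,  47.]))]
dowel [(0.97, array([ 0.603 , -0.3409,  0.0078]), array([326., 150.])), (0.69, array([ 0.5923, -0.2633,  0.0078]), array([295.,  96.]))]
crate [(0.66, array([ 0.5232, -0.3545,  0.0054]), array([273., 184.])), (0.61, array([ 0.5237, -0.3093,  0.0015]), array([259., 153.]))]
0.84 986 0.032513803045896794 ((0.5256618857383728, -0.3516175448894501), (0.0639391541481018, 0.023922182619571686), 75.8048095703125) [ 0.5258 -0.3505  0.0319]
0.82 600 0.025954732371959756 ((0.4955188035964966, -0.475815087556839), (0.02435041032731533, 0.04396688565611839), 46.58910369873047) [ 0.4934 -0.4726  0.0255]
0.77 1139 0.025758602025029453 ((0.6509798765182495, -0.48726600408554077), (0.063959501683712, 0.024305300787091255), 64.50970458984375) [ 0.6506 -0.4859  0.0254]
```

View pics/w2.png

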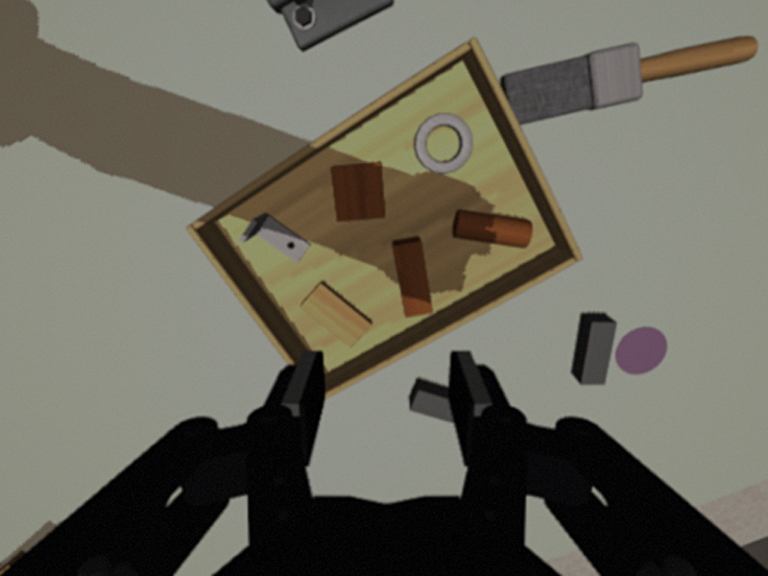

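Wrist view (1.5x): the target stick is in the crate at (412,275), measuring 63.9x23.9 mm. The dowel is at (492,228), and two grey look-alikes lie outside at (437,400) and (595,348). Now an enlarged crop and a finger clearance check.

```bash
python3 - <<'E'
from h import *
np.set_printoptions(precision=4,suppress=True)
p=snap("wrist"); save(p,"w2crop.png",(190,90,370,225),4)
C=cloud(p)
r=[r for r in regions_of(p,"stick")]
res=[]
for q in r:
    P=C[q["pixels"]&(p["z_map"]>0)]
    if len(P) and abs(np.median(P[:,1])+.351)<.02: break
a=P[abs(P[:,2]-.032)<.004][:,:2]
U,S,V=np.linalg.svd(a-a.mean(0),full_matrices=False); th=np.degrees(np.arctan2(V[0,1],V[0,0]))%180
rc=cv2.minAreaRect(a.astype(np.float32)); print(th,rc,a.mean(0))
c=np.array(rc[0]); t=np.radians(th); L=np.array([np.cos(t),np.sin(t)]); Wd=np.array([np.sin(t),-np.cos(t)])
F=C.reshape(-1,3); d=F[:,:2]-c; l=d@L; s=d@Wd
for lo,hi in [(14,18),(18,22),(22,26),(26,30),(30,34),(34,38),(38,42),(42,46)]:
  for sg in (1,-1):
    m=(abs(l)<.014)&(sg*s>lo/1e3)&(sg*s<hi/1e3); print(lo*sg,m.sum(),F[m,2].max() if m.any() else None)
E
```

```text
76.18582262557585 ((0.5255957841873169, -0.35167503356933594), (0.06410079449415207, 0.024006744846701622), 75.71337890625) [ 0.526  -0.3503]
14 60 0.009730377210795504
-14 61 0.009791941524187386
18 64 0.2793252201458688
-18 61 0.009799287617290486
22 143 0.2859265685780009
-22 60 0.009695207261230299
26 575 0.3003641111079991
-26 60 0.010051385753432562
30 514 0.3040601998179438
-30 59 0.009754974400130456
34 254 0.29163457559006
-34 60 0.009740278481204845
38 69 0.2855540478164346
-38 60 0.00954662452052557
42 63 0.010105041962142569
-42 59 0.009203697935134314
```

View pics/w2crop.png

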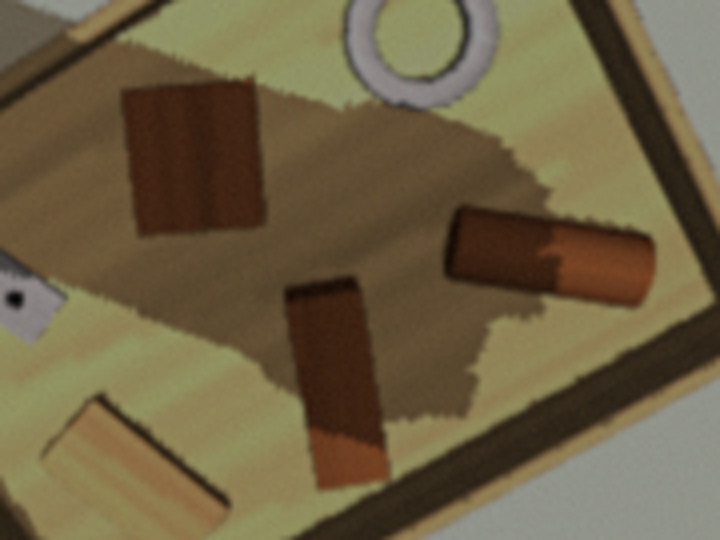

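The crop confirms it: the stick at crop (335,385) has flat faces and square ends, while the dowel at (548,255) is round. The finger lanes are clear. Descending.

>>> step_arm:
  steps:
    - [[0.02,-0.07,-0.2],[0,0,0.06],-0.1]
    - [[0.04,-0.147,-0.42],[0,0,0.122],-0.1]
    - [[0.04,-0.147,-0.64],[0,0,0.122],-0.1]
    - [[0.04,-0.147,-0.84],[0,0,0.122],-0.1]
    - [[0.04,-0.147,-0.84],[0,0,0.122],-0.1]
    - [[0.04,-0.147,-0.84],[0,0,0.122],-0.1]
  force: 40

```text
t: 4.95
position: [0.5259, -0.3515, 0.0709]
tcp_rot: [0.788, 0.615, -0.0, -0.0]
ft_force: [0.3, -0.3, -0.1]
width: 0.0386
```

```bash
python3 - <<'E'
from h import *
np.set_printoptions(precision=4,suppress=True)
o=observe(); print(o["t"],o["position"],o["tcp_rot"],o["width"],o["ft_force"])
q=o["tcp_rot"];print(2*np.degrees(np.arctan2(q[1],q[0])))
p=snap("wrist"); save(p,"w3.png",None,1.5); C=cloud(p)
for q in regions_of(p,"stick"):
    P=C[q["pixels"]&(p["z_map"]>0)]; zt=np.percentile(P[:,2],70); a=P[abs(P[:,2]-zt)<.004][:,:2]
    print(q["confidence"],zt,cv2.minAreaRect(a.astype(np.float32)))
E
```

```text
4.95 [ 0.5259 -0.3515  0.0709] [ 0.7884  0.6152 -0.0001 -0.    ] 0.03855936056924096 [ 0.2589 -0.2653 -0.0531]
75.93327096404303
0.96 0.03211087732436683 ((0.5260104537010193, -0.3512381911277771), (0.06316102296113968, 0.02397252433001995), 75.6844253540039)
0.62 0.025208325142206438 ((0.6581001877784729, -0.47310957312583923), (0.033052586019039154, 0.025072285905480385), 66.09149932861328)
0.51 0.008147745086182295 ((0.49240416288375854, -0.458046019077301), (0.00577685097232461, 0.017018998041749), 67.45591735839844)
```

View pics/w3.png

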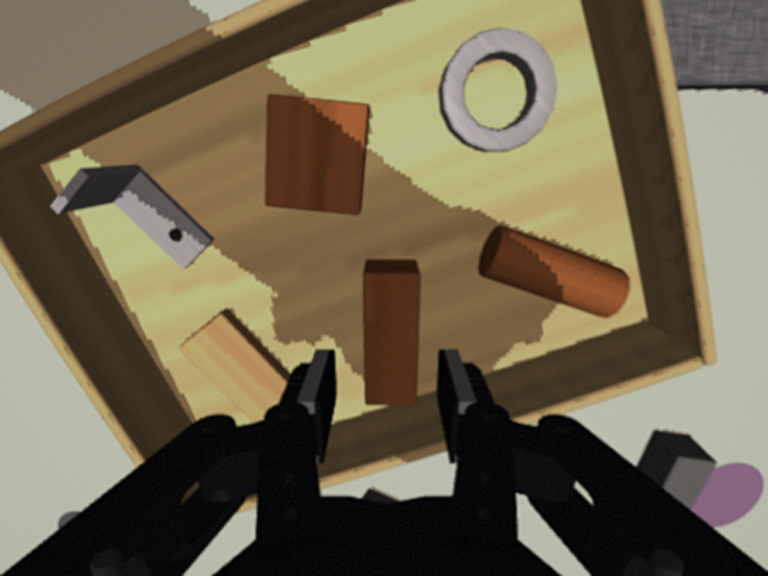

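The stick at (391,335) is centred and aligned between the fingers. I go down, close and lift.

>>> step_arm:
  steps:
    - [[0,0,-0.12],[0,0,0],-0.1]
    - [[0,0,-0.22],[0,0,0],-0.1]
    - [[0,0,-0.22],[0,0,0],-0.1]
    - [[0,0,-0.22],[0,0,0],-0.6]
    - [[0,0,-0.22],[0,0,0],-0.8]
    - [[0,0,-0.22],[0,0,0],-0.8]
    - [[0,0,-0.22],[0,0,0],-0.8]
  force: 40

```text
t: 5.75
position: [0.5268, -0.3525, 0.0286]
tcp_rot: [0.789, 0.615, 0.001, 0.002]
ft_force: [-0.3, -0.1, 7.6]
width: 0.0231
```

>>> step_arm:
  steps:
    - [[0,0,0.1],[0,0,0],-0.8]
    - [[0,0,0.25],[0,0,0],-0.8]
    - [[0,0,0.45],[0,0,0],-0.8]
    - [[0,0,0.65],[0,0,0],-0.8]
    - [[0,0,0.65],[0,0,0],-0.8]

```text
t: 6.25
position: [0.5283, -0.3543, 0.1631]
tcp_rot: [0.789, 0.615, 0.002, 0.006]
ft_force: [0.5, -1.0, -0.7]
width: 0.0232
```

```bash
python3 - <<'E'
from h import *
np.set_printoptions(precision=4,suppress=True)
o=observe(); print(o["t"],o["position"],o["tcp_rot"],o["width"],o["ft_force"])
p=snap("wrist"); save(p,"w4.png",None,1.5)
E
```

```text
6.25 [ 0.5283 -0.3543  0.1631] [0.7887 0.6148 0.0024 0.0057] 0.02324365246467888 [ 0.4622 -0.9705 -0.6868]
```

View pics/w4.png

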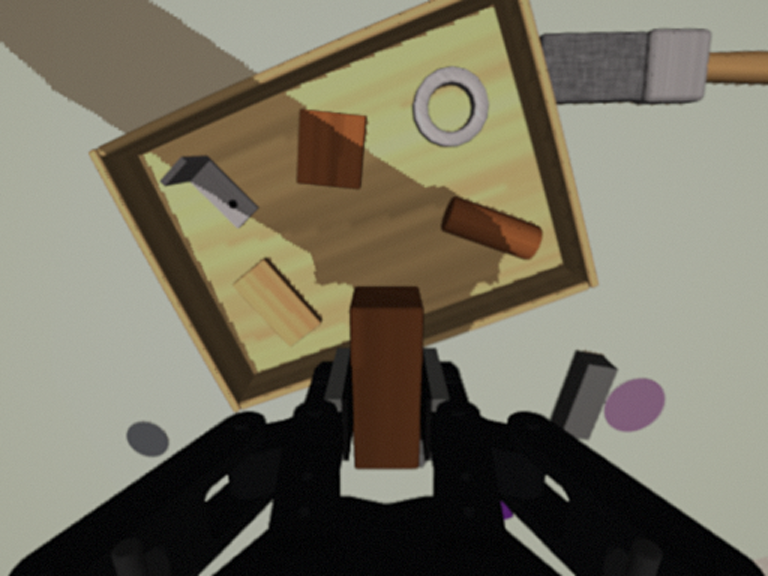

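The stick is held between the pads, with its top face at (388,385). The other pieces are undisturbed. Next, how it sits in the grip.

```bash
cat > held.py <<'E'
from h import *
np.set_printoptions(precision=4,suppress=True)
p=snap("wrist");o=p["_o"]; print(o["t"],o["position"],o["tcp_rot"],o["width"],o["ft_force"])
T=np.array(p["T_tool_cam"])
h,wd=p["z_map"].shape; u,v=np.meshgrid(np.arange(wd),np.arange(h))
xy=cv2.undistortPoints(np.stack([u.ravel(),v.ravel()],1).astype(float)[:,None],np.array(p["camera_matrix"]),np.array(p["dist_coeffs"]))[:,0]
c=np.c_[xy,np.ones(len(xy))]*p["z_map"].reshape(-1,1)
t=(c@T[:3,:3].T+T[:3,3]).reshape(h,wd,3)
m=np.zeros((h,wd),bool); m[208:310,238:278]=1; m&=p["z_map"]>0
P=t[m]; print(len(P))
zt=np.median(P[:,2]); a=P[abs(P[:,2]-zt)<.004]
A=np.c_[a[:,:2],np.ones(len(a))]; s=np.linalg.lstsq(A,a[:,2],rcond=None)[0]; print("tool-frame top plane",s,"median z",zt)
k=a[np.abs(a@[0,0,1]-A@s)<.002]; print("x range",k[:,0].min(),k[:,0].max(),"y",k[:,1].min(),k[:,1].max(),cv2.minAreaRect(k[:,:2].astype(np.float32)))
Cw=cloud(p)[m]; print("world top z",np.median(Cw[:,2]))
E
python3 held.py
```

```text
6.3 [ 0.5271 -0.3529  0.1602] [0.7886 0.6149 0.0016 0.0033] 0.023262767997355886 [-0.0003 -0.1095 -0.7247]
4058
tool-frame top plane [-0.0027  0.0066 -0.0032] median z -0.0032353576898626404
x range -0.030324018186817042 0.030755989327932595 y -0.012197026681046578 0.009175118534640342 ((0.00034081749618053436, -0.0008633444085717201), (0.06094786524772644, 0.021364595741033554), 1.3150064945220947)
world top z 0.16341233255891702
```

>>> step_arm:
  steps:
    - [[0.03,0.15,0],[0,0,0.02],-0.8]
    - [[0.05,0.35,0],[0,0,0.05],-0.8]
    - [[0.08,0.55,0],[0,0,0.08],-0.8]
    - [[0.1,0.75,0],[0,0,0.12],-0.8]
    - [[0.12,0.95,0],[0,0,0.164],-0.8]

```text
t: 6.85
position: [0.5486, -0.1595, 0.1549]
tcp_rot: [0.706, 0.708, -0.001, -0.001]
ft_force: [0.7, -0.3, 0.2]
width: 0.0234
```

>>> step_arm:
  steps:
    - [[0.02,0.2,0],[0,0,0],-0.8]
    - [[0.045,0.4,0],[0,0,0],-0.8]
    - [[0.045,0.6,-0.1],[0,0,0],-0.8]
    - [[0.045,0.61,-0.2],[0,0,0],-0.8]
    - [[0.045,0.61,-0.2],[0,0,0],-0.8]
    - [[0.045,0.61,-0.2],[0,0,0],-0.8]
    - [[0.045,0.61,-0.2],[0,0,0],-0.8]

```text
t: 7.55
position: [0.5588, -0.0412, 0.1169]
tcp_rot: [0.708, 0.706, 0.0, 0.001]
ft_force: [0.7, 0.1, 0.6]
width: 0.0228
```

```bash
python3 held.py; python3 - <<'E'
from h import *
np.set_printoptions(precision=4,suppress=True)
p=snap("wrist"); o=p["_o"]; q=o["tcp_rot"];print(o["position"],2*np.degrees(np.arctan2(q[1],q[0])))
save(p,"w5.png",None,1.5); 
p=snap("top"); save(p,"t5.png",(180,150,300,230),6)
for l in ["vise","bed_mid"]:
    print(l,[(round(r["confidence"],2),w(p,r["location"])) for r in tip_of(p,l)])
E
```

```text
7.55 [ 0.5588 -0.0412  0.1169] [0.708  0.7062 0.0001 0.0006] 0.02278290739230123 [0.6806 0.0813 0.5714]
4065
tool-frame top plane [-0.0031  0.0033 -0.0032] median z -0.0032289420974530025
x range -0.029768745361669596 0.03146597173397289 y -0.012096067502632285 0.009219477780935624 ((0.0008308086544275284, -0.0013199662789702415), (0.06121135875582695, 0.021313713863492012), 0.24027711153030396)
world top z 0.12013724393140196
[ 0.559  -0.0411  0.1171] 89.8543267811221
vise [(0.6, array([ 0.5598, -0.0371,  0.0031])), (0.47, array([ 0.5934, -0.2633,  0.0092]))]
bed_mid [(0.69, array([ 0.5536, -0.0385,  0.0309])), (0.53, array([ 0.5604, -0.0342,  0.0036]))]
```

View pics/w5.png

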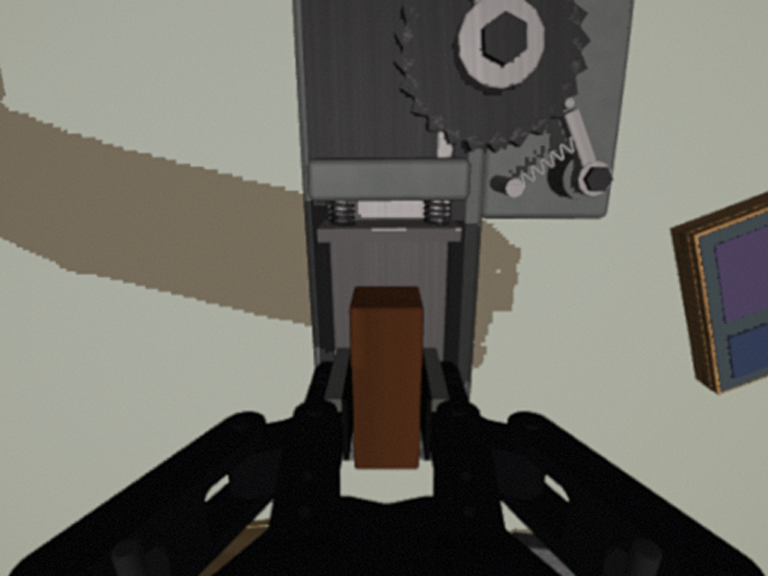

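Wrist view: the stick sits above the bed. The sprung plate edge runs from (317,232) to (462,232), roughly centred on the stick at x≈387. I'll measure the plate position.

```bash
python3 - <<'E'
from h import *
np.set_printoptions(precision=4,suppress=True)
p=snap("wrist"); C=cloud(p)
print(p["_o"]["position"])
for v in range(100,215,5): print(v, C[v,258], C[v,232])
m=(abs(C[...,2]-.06)<.005)&(C[...,1]>-.01)&(C[...,1]<.012)&(C[...,0]>.5)&(C[...,0]<.62)
a=C[m]; print(len(a),cv2.minAreaRect(a[:,:2].astype(np.float32)),a.min(0),a.max(0))
m=(abs(C[...,2]-.06)<.005)&(C[...,1]>0.012)&(C[...,1]<.035)&(C[...,0]>.5)&(C[...,0]<.6)
a=C[m]; print(len(a),cv2.minAreaRect(a[:,:2].astype(np.float32)),a.min(0),a.max(0))
save(p,"w5c.png",(190,90,330,210),5)
print([px2w(p,u/1.5,v/1.5,0.06) for u,v in [(317,232),(462,232),(310,160),(468,160)]])
E
```

```text
[ 0.5588 -0.0402  0.1169]
100 [0.5578 0.04   0.0446] [0.54  0.04  0.044]
105 [0.5578 0.0367 0.0448] [0.54   0.0367 0.0454]
110 [0.5577 0.0338 0.061 ] [0.5413 0.0338 0.0607]
115 [0.5577 0.0307 0.0608] [0.5413 0.0308 0.062 ]
120 [0.5577 0.0277 0.0615] [0.5413 0.0278 0.0625]
125 [0.5577 0.0246 0.0621] [0.5412 0.0246 0.0624]
130 [0.5577 0.0213 0.0602] [0.5411 0.0215 0.0622]
135 [0.5577 0.0181 0.0603] [0.5408 0.018  0.0598]
140 [0.5578 0.0111 0.0321] [0.5397 0.0134 0.0491]
145 [0.5578 0.0072 0.0311] [0.5395 0.0098 0.0483]
150 [0.5577 0.0057 0.0451] [0.5398 0.0069 0.0523]
155 [0.5577 0.0048 0.0595] [0.5574 0.0392 0.2444]
160 [0.5577 0.0014 0.0597] [0.5403 0.0014 0.0596]
165 [ 0.5578 -0.0082  0.0319] [ 0.5375 -0.0085  0.0306]
170 [ 0.5578 -0.0123  0.0316] [ 0.5376 -0.0118  0.0335]
175 [ 0.5578 -0.0164  0.0314] [ 0.5375 -0.0159  0.033 ]
180 [ 0.5578 -0.0201  0.0326] [ 0.5373 -0.0202  0.0323]
185 [ 0.5578 -0.0247  0.031 ] [ 0.5372 -0.0242  0.0326]
190 [ 0.5578 -0.0281  0.0333] [ 0.537  -0.0286  0.0317]
195 [ 0.5576 -0.0076  0.1061] [ 0.5369 -0.0329  0.0314]
200 [ 0.5576 -0.0078  0.1133] [ 0.5368 -0.0371  0.0315]
205 [ 0.5576 -0.0083  0.1191] [ 0.5367 -0.0413  0.0318]
210 [ 0.5576 -0.01    0.1211] [ 0.5366 -0.0456  0.0321]
960 ((0.5587749481201172, 0.004559654742479324), (0.06420403718948364, 0.009679724462330341), 0.1277935653924942) [ 0.5267 -0.0003  0.055 ] [0.5909 0.0094 0.0624]
2885 ((0.5585684180259705, 0.024246936663985252), (0.021993063390254974, 0.07021410018205643), 88.7176284790039) [0.5235 0.0128 0.055 ] [0.5936 0.035  0.0645]
[array([0.5266, 0.0051, 0.06  ]), array([0.591 , 0.0051, 0.06  ]), array([0.5251, 0.036 , 0.06  ]), array([0.592 , 0.0359, 0.06  ])]
```

View pics/w5c.png

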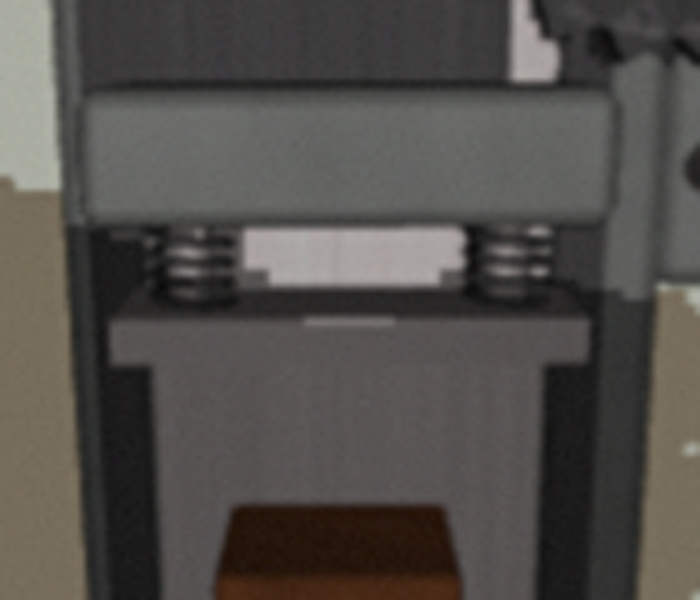

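>>> step_arm:
  steps:
    - [[0,0.007,-0.1],[0,0,0],-0.8]
    - [[0,0.007,-0.2],[0,0,0],-0.8]
    - [[0,0.007,-0.27],[0,0,0],-0.8]
    - [[0,0.007,-0.3],[0,0,0],-0.8]
    - [[0,0.007,-0.3],[0,0,0],-0.8]
    - [[0,0.007,-0.3],[0,0,0],-0.8]

```text
t: 8.45
position: [0.5591, -0.0383, 0.0568]
tcp_rot: [0.707, 0.707, 0.0, 0.0]
ft_force: [0.1, -0.4, -0.3]
width: 0.0227
```

>>> step_arm:
  steps:
    - [[0,0,-0.01],[0,0,0],-0.8]
    - [[0,0,-0.015],[0,0,0],-0.8]
    - [[0,0,-0.015],[0,0,0],-0.8]

```text
t: 8.75
position: [0.5587, -0.0381, 0.0536]
tcp_rot: [0.707, 0.707, 0.0, 0.0]
ft_force: [-1.0, 0.3, 0.2]
width: 0.0234
```

>>> step_arm:
  steps:
    - [[0,0,-0.005],[0,0,0],-0.8]
    - [[0,0,-0.005],[0,0,0],-0.8]

```text
t: 8.95
position: [0.5588, -0.0381, 0.0526]
tcp_rot: [0.707, 0.707, 0.0, 0.0]
ft_force: [-1.8, 0.3, 1.6]
width: 0.023
```

>>> step_arm:
  steps:
    - [[0,0,-0.005],[0,0,0],-0.8]
    - [[0,0,-0.005],[0,0,0],-0.8]

```text
t: 9.15
position: [0.5588, -0.0381, 0.0525]
tcp_rot: [0.707, 0.707, 0.0, -0.0]
ft_force: [-3.1, 1.0, 9.9]
width: 0.023
```

>>> step_arm:
  steps:
    - [[0,0,0.003],[0,0,0],-0.5]
    - [[0,0,0.005],[0,0,0],-0.25]
    - [[0,0,0.005],[0,0,0],-0.1]
    - [[0,0,0.005],[0,0,0],-0.1]
    - [[0,0,0.005],[0,0,0],-0.1]

```text
t: 9.65
position: [0.5585, -0.0381, 0.0521]
tcp_rot: [0.707, 0.707, -0.0, -0.0]
ft_force: [-1.0, -0.0, -0.6]
width: 0.0382
```

>>> step_arm:
  steps:
    - [[0,0,0.1],[0,0,0],-0.1]
    - [[0,0,0.25],[0,0,0],-0.1]
    - [[0,0,0.45],[0,0,0],-0.1]
    - [[0,0,0.6],[0,0,0],-0.1]
    - [[0,0,0.6],[0,0,0],0.0]
    - [[0,0,0.6],[0,0,0],0.0]

```text
t: 10.25
position: [0.5586, -0.0379, 0.1727]
tcp_rot: [0.707, 0.707, 0.001, 0.0]
ft_force: [0.0, 0.4, -0.0]
width: 0.0429
```

```bash
python3 - <<'E'
from h import *
np.set_printoptions(precision=4,suppress=True)
p=snap("wrist"); o=p["_o"]; print(o["t"],o["position"],o["width"],o["ft_force"]); C=cloud(p)
for q in regions_of(p,"stick")[:2]:
    P=C[q["pixels"]&(p["z_map"]>0)]; zt=np.percentile(P[:,2],70); a=P[abs(P[:,2]-zt)<.004][:,:2]
    print(q["confidence"],zt,cv2.minAreaRect(a.astype(np.float32)))
save(p,"w6.png",None,1.5)
for n in ("top","side"):
  p=snap(n)
  for l in ["grip_mid","lever"]:
    print(n,l,[(round(r["confidence"],2),w(p,r["location"])) for r in tip_of(p,l)])
E
```

```text
10.25 [ 0.5586 -0.0379  0.1727] 0.04288603369579105 [ 0.0442  0.4241 -0.0166]
0.81 0.05615622418523253 ((0.5570272207260132, -0.03734985366463661), (0.023867785930633545, 0.06359685212373734), 0.19907455146312714)
top grip_mid []
top lever [(0.6, array([0.6046, 0.0791, 0.0013]))]
side grip_mid [(0.54, array([0.597 , 0.1951, 0.0968]))]
side lever [(0.66, array([ 0.7469, -0.2752,  0.0001])), (0.61, array([ 0.6034,  0.0789, -0.0019]))]
```

View pics/w6.png

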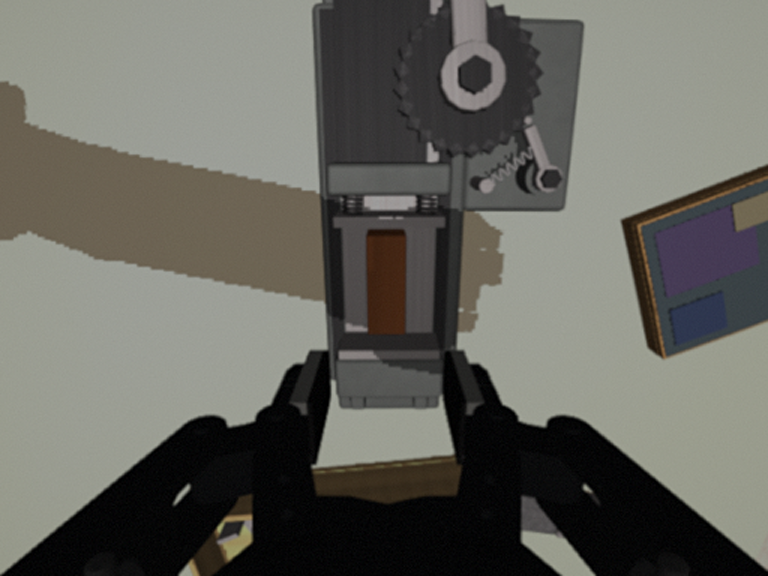

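The stick lies flat on the bed at (386,282), square between the jaws, centre (0.557,-0.037), yaw 0.2°. Now to the lever handle.

>>> step_arm:
  steps:
    - [[0.03,0.18,0.1],[0,0,0],0.0]
    - [[0.06,0.38,0.2],[0,0,0.02],0.1]
    - [[0.1,0.58,0.25],[0,0,0.04],0.1]
    - [[0.13,0.78,0.25],[0,0,0.058],0.1]
    - [[0.155,0.94,0.25],[0,0,0.058],0.1]
    - [[0.155,0.94,0.25],[0,0,0.058],0.1]
    - [[0.155,0.94,0.25],[0,0,0.058],0.1]

```text
t: 11.35
position: [0.5893, 0.1504, 0.2217]
tcp_rot: [0.675, 0.738, -0.001, 0.0]
ft_force: [0.1, -0.8, -0.3]
width: 0.0469
```

```bash
python3 - <<'E'
from h import *
np.set_printoptions(precision=4,suppress=True)
p=snap("wrist"); o=p["_o"]; print(o["t"],o["position"],o["q"],o["width"]); C=cloud(p)
q=o["tcp_rot"];print(2*np.degrees(np.arctan2(q[1],q[0])))
for l in ["grip_mid","lever","vise"]:
    print(l,[(round(r["confidence"],2),w(p,r["location"]),w2px(p,w(p,r["location"])).round()) for r in tip_of(p,l)])
Z=C[...,2]
m=(Z>0.12)&(Z<0.136)&(C[...,1]>0.15)&(C[...,1]<.25)&(C[...,0]>.55)&(C[...,0]<.64)
P=C[m]; print(len(P),P.mean(0),P.min(0),P.max(0), cv2.minEnclosingCircle(P[:,:2].astype(np.float32)))
m=(abs(Z-0.063)<0.004)&(C[...,1]>0.11)&(C[...,1]<0.165)&(C[...,0]>.56)&(C[...,0]<.63)
P=C[m]; print("bar",len(P),P.mean(0)); U,S,V=np.linalg.svd(P[:,:2]-P[:,:2].mean(0),full_matrices=False); print(np.degrees(np.arctan2(V[0,1],V[0,0])))
save(p,"w7.png",None,1.5)
E
```

```text
11.35 [0.5893 0.1504 0.2217] [-0.6315  0.4     0.416   1.7489 -0.1836  1.0322 -0.0613] 0.046867172565881764
95.08119937661827
grip_mid [(0.88, array([0.5906, 0.1971, 0.1014]), array([266., 140.]))]
lever []
vise [(0.95, array([ 0.5586, -0.0427,  0.0027]), array([227., 292.]))]
627 [0.5907 0.1949 0.1287] [0.5793 0.1816 0.12  ] [0.6023 0.2049 0.1342] ((0.5909335613250732, 0.1934722661972046), 0.012015990912914276)
bar 806 [0.596  0.1386 0.0637]
-83.50863255297102
```

View pics/w7.png

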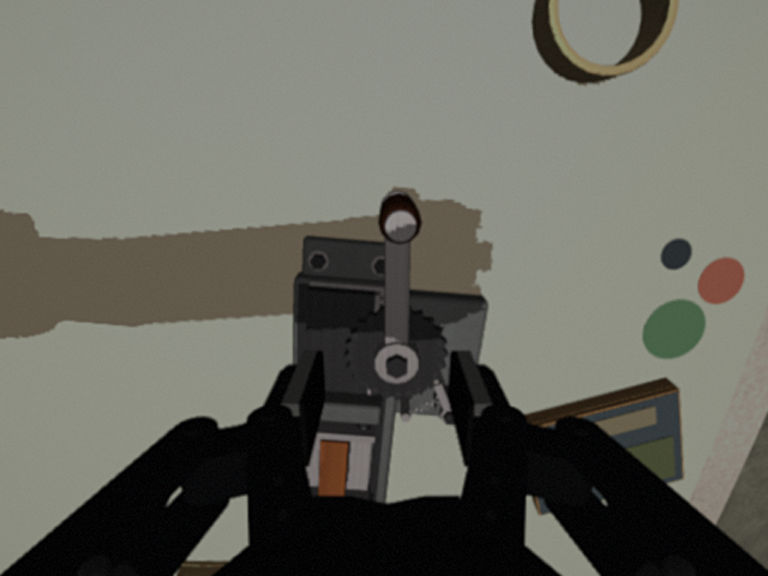

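Handle top at (400,222), 3D centre (0.591,0.1935) with radius 12.0 mm, shaft at about (0.601,0.079). I go over it, descend and close.

>>> step_arm:
  steps:
    - [[0.008,0.12,0],[0,0,0],0.1]
    - [[0.008,0.215,-0.05],[0,0,0],0.1]
    - [[0.008,0.215,-0.2],[0,0,0],0.1]
    - [[0.008,0.215,-0.38],[0,0,0],0.1]
    - [[0.008,0.215,-0.52],[0,0,0],0.1]
    - [[0.008,0.215,-0.6],[0,0,0],0.1]
    - [[0.008,0.215,-0.6],[0,0,0],0.1]
    - [[0.008,0.215,-0.6],[0,0,0],0.1]

```text
t: 12.35
position: [0.5918, 0.1929, 0.1029]
tcp_rot: [0.676, 0.737, 0.0, 0.0]
ft_force: [-0.3, -0.7, 0.0]
width: 0.0469
```

```bash
python3 - <<'E'
from h import *
np.set_printoptions(precision=4,suppress=True)
p=snap("wrist"); o=p["_o"]; print(o["t"],o["position"],o["ft_force"],o["width"]); save(p,"w8.png",None,1.5)
E
```

```text
12.35 [0.5918 0.1929 0.1029] [-0.2634 -0.6555  0.0187] 0.046892207920851935
```

View pics/w8.png

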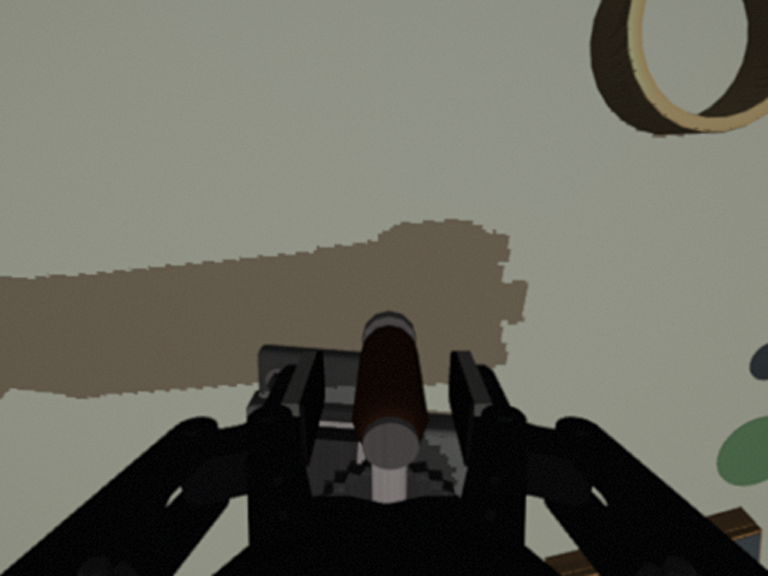

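The handle at (390,390) is centred between the pads. Closing.

>>> step_arm:
  steps:
    - [[0,0,0],[0,0,0],-0.5]
    - [[0,0,0],[0,0,0],-0.8]
    - [[0,0,0],[0,0,0],-0.8]
    - [[0,0,0],[0,0,0],-0.8]
  force: 50

```text
t: 12.8
position: [0.5921, 0.1932, 0.1039]
tcp_rot: [0.676, 0.737, 0.001, 0.001]
ft_force: [-0.7, -0.0, 6.1]
width: 0.0225
```

```bash
cat > arc.py <<'E'
import sys
from h import *
np.set_printoptions(precision=4,suppress=True)
S=np.array([0.601,0.079])
o=observe(); d=o["position"][:2]-S; a=np.degrees(np.arctan2(d[1],d[0])); f=o["ft_force"][:2]
t=np.array([-d[1],d[0]])/np.linalg.norm(d)
q=o["tcp_rot"]
print("t %.2f ang %.2f (rel95.1 %.2f) r %.4f Ftan %.2f Frad %.2f z %.4f yaw %.1f"%(o["t"],a,a-95.1,np.linalg.norm(d),-f@t,f@d/np.linalg.norm(d),o["position"][2],2*np.degrees(np.arctan2(q[1],q[0]))),o["width"],o["ft_force"],o["position"])
E
python3 arc.py
python3 -c "
import numpy as np
S=np.array([.601,.079]);h=lambda a:S+.115*np.array([np.cos(np.radians(95.1+a)),np.sin(np.radians(95.1+a))])
for a in np.arange(0,79,1.5): print(a,((h(a)-h(0))/.2).round(3),end=' | ')
"
```

```text
t 12.80 ang 94.44 (rel95.1 -0.66) r 0.1145 Ftan -0.71 Frad 0.04 z 0.1039 yaw 95.0 0.022501199432555095 [-0.7129 -0.0194  6.1067] [0.5921 0.1932 0.1039]
0.0 [0. 0.] | 1.5 [-0.015 -0.002] | 3.0 [-0.03  -0.003] | 4.5 [-0.045 -0.006] | 6.0 [-0.06  -0.008] | 7.5 [-0.074 -0.012] | 9.0 [-0.089 -0.015] | 10.5 [-0.104 -0.019] | 12.0 [-0.118 -0.023] | 13.5 [-0.132 -0.028] | 15.0 [-0.146 -0.033] | 16.5 [-0.161 -0.038] | 18.0 [-0.174 -0.044] | 19.5 [-0.188 -0.05 ] | 21.0 [-0.202 -0.056] | 22.5 [-0.215 -0.063] | 24.0 [-0.229 -0.07 ] | 25.5 [-0.242 -0.078] | 27.0 [-0.254 -0.086] | 28.5 [-0.267 -0.094] | 30.0 [-0.28  -0.102] | 31.5 [-0.292 -0.111] | 33.0 [-0.304 -0.12 ] | 34.5 [-0.315 -0.13 ] | 36.0 [-0.327 -0.139] | 37.5 [-0.338 -0.149] | 39.0 [-0.349 -0.16 ] | 40.5 [-0.36 -0.17] | 42.0 [-0.37  -0.181] | 43.5 [-0.38  -0.192] | 45.0 [-0.39  -0.204] | 46.5 [-0.4   -0.216] | 48.0 [-0.409 -0.227] | 49.5 [-0.418 -0.24 ] | 51.0 [-0.426 -0.252] | 52.5 [-0.434 -0.265] | 54.0 [-0.442 -0.277] | 55.5 [-0.45 -0.29] | 57.0 [-0.457 -0.304] | 58.5 [-0.464 -0.317] | 60.0 [-0.47  -0.331] | 61.5 [-0.477 -0.344] | 63.0 [-0.482 -0.358] | 64.5 [-0.488 -0.372] | 66.0 [-0.493 -0.386] | 67.5 [-0.498 -0.401] | 69.0 [-0.502 -0.415] | 70.5 [-0.506 -0.43 ] | 72.0 [-0.509 -0.444] | 73.5 [-0.513 -0.459] | 75.0 [-0.515 -0.474] | 76.5 [-0.518 -0.489] | 78.0 [-0.52  -0.504] |
```

>>> step_arm:
  steps:
    - [[-0.015,-0.002,0.003],[0,0,0.017],-0.8]
    - [[-0.03,-0.003,0.003],[0,0,0.035],-0.8]
    - [[-0.03,-0.003,0.003],[0,0,0.035],-0.8]

```text
t: 13.1
position: [0.5864, 0.1925, 0.104]
tcp_rot: [0.656, 0.755, 0.002, 0.001]
ft_force: [2.5, 1.2, 4.5]
width: 0.0227
```

>>> step_arm:
  steps:
    - [[-0.015,-0.003,0],[0,0,0.017],-0.8]
    - [[-0.03,-0.005,0],[0,0,0.035],-0.8]
    - [[-0.03,-0.005,0],[0,0,0.035],-0.8]

```text
t: 13.4
position: [0.5802, 0.1914, 0.1039]
tcp_rot: [0.636, 0.772, 0.001, 0.001]
ft_force: [4.5, -0.0, 6.0]
width: 0.023
```

```bash
python3 arc.py
```

```text
t 13.40 ang 100.51 (rel95.1 5.41) r 0.1143 Ftan 4.44 Frad -0.85 z 0.1039 yaw 101.1 0.022967325099712346 [ 4.5183 -0.0252  6.027 ] [0.5802 0.1914 0.1039]
```

>>> step_arm:
  steps:
    - [[-0.015,-0.003,0],[0,0,0.017],-0.8]
    - [[-0.029,-0.007,0],[0,0,0.035],-0.8]
    - [[-0.029,-0.007,0],[0,0,0.035],-0.8]

```text
t: 13.7
position: [0.5745, 0.1901, 0.1039]
tcp_rot: [0.615, 0.788, 0.001, 0.001]
ft_force: [4.1, 0.3, 5.9]
width: 0.0229
```

>>> step_arm:
  steps:
    - [[-0.015,-0.004,0],[0,0,0.017],-0.8]
    - [[-0.015,-0.004,0],[0,0,0.017],-0.8]

```text
t: 13.9
position: [0.5717, 0.1894, 0.1039]
tcp_rot: [0.605, 0.796, 0.002, 0.001]
ft_force: [4.7, -0.1, 5.8]
width: 0.023
```

>>> step_arm:
  steps:
    - [[-0.014,-0.004,0],[0,0,0.017],-0.8]
    - [[-0.014,-0.004,0],[0,0,0.017],-0.8]

```text
t: 14.1
position: [0.5682, 0.1884, 0.1039]
tcp_rot: [0.595, 0.804, 0.001, 0.001]
ft_force: [1.8, -0.1, 7.6]
width: 0.0228
```

>>> step_arm:
  steps:
    - [[-0.014,-0.005,0],[0,0,0.017],-0.8]
    - [[-0.014,-0.005,0],[0,0,0.017],-0.8]

```text
t: 14.3
position: [0.5644, 0.1871, 0.1038]
tcp_rot: [0.585, 0.811, -0.0, -0.0]
ft_force: [0.9, -0.9, 10.0]
width: 0.0228
```

>>> step_arm:
  steps:
    - [[-0.014,-0.005,0],[0,0,0.017],-0.8]
    - [[-0.014,-0.005,0],[0,0,0.017],-0.8]

```text
t: 14.5
position: [0.5616, 0.1861, 0.1039]
tcp_rot: [0.574, 0.819, 0.0, -0.0]
ft_force: [0.8, -0.0, 8.9]
width: 0.0228
```

```bash
python3 arc.py
```

```text
t 14.50 ang 110.18 (rel95.1 15.08) r 0.1141 Ftan 0.74 Frad -0.29 z 0.1039 yaw 109.9 0.022780053963419672 [ 0.7968 -0.019   8.8658] [0.5616 0.1861 0.1039]
```

Click 1 felt: the push went 4.7, then 1.8, then 0.8 N at about 13–15°. Onward.

>>> step_arm:
  steps:
    - [[-0.014,-0.005,0.003],[0,0,0.017],-0.8]
    - [[-0.028,-0.011,0.003],[0,0,0.035],-0.8]
    - [[-0.028,-0.011,0.003],[0,0,0.035],-0.8]

```text
t: 14.8
position: [0.5565, 0.1839, 0.1039]
tcp_rot: [0.553, 0.833, 0.0, 0.0]
ft_force: [3.3, 0.0, 5.3]
width: 0.0229
```

>>> step_arm:
  steps:
    - [[-0.014,-0.006,0],[0,0,0.017],-0.8]
    - [[-0.028,-0.012,0],[0,0,0.035],-0.8]
    - [[-0.028,-0.012,0],[0,0,0.035],-0.8]

```text
t: 15.1
position: [0.5512, 0.1815, 0.1039]
tcp_rot: [0.531, 0.847, 0.0, 0.0]
ft_force: [5.2, -0.9, 5.6]
width: 0.023
```

>>> step_arm:
  steps:
    - [[-0.014,-0.007,0],[0,0,0.017],-0.8]
    - [[-0.027,-0.014,0],[0,0,0.035],-0.8]
    - [[-0.027,-0.014,0],[0,0,0.035],-0.8]

```text
t: 15.4
position: [0.5462, 0.1787, 0.1039]
tcp_rot: [0.509, 0.861, 0.001, 0.001]
ft_force: [5.7, -0.2, 6.1]
width: 0.0227
```

>>> step_arm:
  steps:
    - [[-0.013,-0.008,0],[0,0,0.017],-0.8]
    - [[-0.013,-0.008,0],[0,0,0.017],-0.8]

```text
t: 15.6
position: [0.5437, 0.1773, 0.1039]
tcp_rot: [0.498, 0.867, 0.001, 0.001]
ft_force: [5.8, -0.5, 5.1]
width: 0.0229
```

>>> step_arm:
  steps:
    - [[-0.013,-0.008,0],[0,0,0.017],-0.8]
    - [[-0.013,-0.008,0],[0,0,0.017],-0.8]

```text
t: 15.8
position: [0.5407, 0.1755, 0.1039]
tcp_rot: [0.486, 0.874, 0.0, 0.0]
ft_force: [4.2, -1.0, 6.3]
width: 0.0224
```

>>> step_arm:
  steps:
    - [[-0.013,-0.008,0],[0,0,0.018],-0.8]
    - [[-0.013,-0.008,0],[0,0,0.018],-0.8]

```text
t: 16.0
position: [0.537, 0.173, 0.1038]
tcp_rot: [0.475, 0.88, -0.001, -0.0]
ft_force: [2.1, -1.6, 8.9]
width: 0.023
```

>>> step_arm:
  steps:
    - [[-0.013,-0.008,0],[0,0,0.018],-0.8]
    - [[-0.013,-0.008,0],[0,0,0.018],-0.8]

```text
t: 16.2
position: [0.5348, 0.1714, 0.1039]
tcp_rot: [0.463, 0.886, -0.001, -0.0]
ft_force: [3.0, -2.1, 7.4]
width: 0.023
```

```bash
python3 arc.py
```

```text
t 16.20 ang 125.62 (rel95.1 30.52) r 0.1137 Ftan 1.16 Frad -3.45 z 0.1039 yaw 124.8 0.02302132587412401 [ 2.951  -2.129   7.3894] [0.5348 0.1714 0.1039]
```

Click 2 felt: tangential push rose to about 5.7 N, then fell to 1.2. Now I refine the shaft centre from the path so far.

```bash
cat > fit.py <<'E'
from h import *
from scipy.optimize import least_squares
P=np.array([[.5921,.1932],[.5864,.1925],[.5802,.1914],[.5745,.1901],[.5717,.1894],[.5682,.1884],[.5644,.1871],[.5616,.1861],[.5565,.1839],[.5512,.1815],[.5462,.1787],[.5437,.1773],[.5407,.1755],[.5370,.1730],[.5348,.1714]])
r=least_squares(lambda s:np.hypot(P[:,0]-s[0],P[:,1]-s[1])-.115,[.601,.079]); S=r.x
print(S,np.abs(r.fun).max()); d=P-S; a=np.degrees(np.arctan2(d[:,1],d[:,0])); print((a-a[0]).round(2),a[0])
r=least_squares(lambda s:np.hypot(P[:,0]-s[0],P[:,1]-s[1])-s[2],[.601,.079,.115]); print(r.x,np.abs(r.fun).max())
E
python3 fit.py
```

```text
[0.60282139 0.07868576] 7.032837915564583e-05
[ 0.    2.86  6.    8.91 10.35 12.16 14.17 15.65 18.41 21.31 24.17 25.59
 27.34 29.56 30.92] 95.34872445751827
[0.60272459 0.07893223 0.1147388 ] 7.129496571348093e-05
```

```bash
python3 - <<'E'
import numpy as np
S=np.array([.6028,.0787]);h=lambda a:S+.115*np.array([np.cos(np.radians(95.35+a)),np.sin(np.radians(95.35+a))])
c=np.array([.5356,.1725])
for a in [31.5,33,34.5,36,37.5,39,40.5,42,43.5,45,46.5,48,49.5,51,52.5,54,55.5,57,58.5,60,61.5,63,64.5,66,67.5,69,70.5,72,73,74,75,75.5,76,76.5,77]:
    n=np.round((h(a)-c)/.2,3); c=c+n*.2; print(a,n,end=' | ')
E
```

```text
31.5 [-0.009 -0.009] | 33 [-0.012 -0.009] | 34.5 [-0.011 -0.01 ] | 36 [-0.012 -0.009] | 37.5 [-0.011 -0.01 ] | 39 [-0.011 -0.011] | 40.5 [-0.011 -0.01 ] | 42 [-0.01  -0.011] | 43.5 [-0.01  -0.012] | 45 [-0.01  -0.011] | 46.5 [-0.009 -0.012] | 48 [-0.009 -0.012] | 49.5 [-0.009 -0.012] | 51 [-0.009 -0.012] | 52.5 [-0.008 -0.013] | 54 [-0.008 -0.013] | 55.5 [-0.007 -0.013] | 57 [-0.007 -0.013] | 58.5 [-0.007 -0.014] | 60 [-0.007 -0.013] | 61.5 [-0.006 -0.014] | 63 [-0.005 -0.014] | 64.5 [-0.006 -0.014] | 66 [-0.005 -0.014] | 67.5 [-0.004 -0.014] | 69 [-0.005 -0.015] | 70.5 [-0.004 -0.014] | 72 [-0.003 -0.015] | 73 [-0.002 -0.01 ] | 74 [-0.002 -0.01 ] | 75 [-0.002 -0.01 ] | 75.5 [-0.001 -0.005] | 76 [-0.    -0.005] | 76.5 [-0.001 -0.004] | 77 [-0.001 -0.005] |
```

>>> step_arm:
  steps:
    - [[-0.009,-0.009,0],[0,0,0.018],-0.8]
    - [[-0.021,-0.018,0.001],[0,0,0.035],-0.8]
    - [[-0.021,-0.018,0.001],[0,0,0.035],-0.8]

```text
t: 16.5
position: [0.5311, 0.1686, 0.1039]
tcp_rot: [0.439, 0.898, 0.0, 0.0]
ft_force: [4.0, -1.6, 5.0]
width: 0.0229
```

>>> step_arm:
  steps:
    - [[-0.011,-0.01,0],[0,0,0.018],-0.8]
    - [[-0.023,-0.019,0],[0,0,0.035],-0.8]
    - [[-0.023,-0.019,0],[0,0,0.035],-0.8]

```text
t: 16.8
position: [0.5268, 0.165, 0.1039]
tcp_rot: [0.416, 0.91, 0.0, 0.001]
ft_force: [6.2, -1.4, 4.0]
width: 0.0228
```

>>> step_arm:
  steps:
    - [[-0.011,-0.01,0],[0,0,0.018],-0.8]
    - [[-0.022,-0.021,0],[0,0,0.035],-0.8]
    - [[-0.022,-0.021,0],[0,0,0.035],-0.8]

```text
t: 17.1
position: [0.5225, 0.1611, 0.1039]
tcp_rot: [0.391, 0.92, 0.001, 0.001]
ft_force: [5.4, 0.5, 4.1]
width: 0.0226
```

>>> step_arm:
  steps:
    - [[-0.011,-0.01,0],[0,0,0.018],-0.8]
    - [[-0.011,-0.01,0],[0,0,0.018],-0.8]

```text
t: 17.3
position: [0.5206, 0.1591, 0.1039]
tcp_rot: [0.379, 0.925, 0.001, 0.001]
ft_force: [7.4, -0.5, 2.9]
width: 0.0226
```

>>> step_arm:
  steps:
    - [[-0.01,-0.011,0],[0,0,0.018],-0.8]
    - [[-0.01,-0.011,0],[0,0,0.018],-0.8]

```text
t: 17.5
position: [0.5182, 0.1566, 0.1039]
tcp_rot: [0.366, 0.93, 0.0, 0.001]
ft_force: [5.0, -1.3, 4.2]
width: 0.023
```

>>> step_arm:
  steps:
    - [[-0.01,-0.012,0],[0,0,0.018],-0.8]
    - [[-0.01,-0.012,0],[0,0,0.018],-0.8]

```text
t: 17.7
position: [0.5154, 0.1533, 0.1039]
tcp_rot: [0.354, 0.935, -0.001, -0.0]
ft_force: [2.2, -2.7, 6.6]
width: 0.0231
```

>>> step_arm:
  steps:
    - [[-0.01,-0.011,0],[0,0,0.018],-0.8]
    - [[-0.01,-0.011,0],[0,0,0.018],-0.8]

```text
t: 17.9
position: [0.5135, 0.151, 0.1039]
tcp_rot: [0.342, 0.94, -0.001, -0.0]
ft_force: [3.7, -2.1, 5.7]
width: 0.023
```

```bash
sed -i 's/S=np.array.*/S=np.array([0.6028,0.0787])/; s/95\.1/95.35/g' arc.py; python3 arc.py
```

```text
t 17.90 ang 141.01 (rel95.35 45.66) r 0.1149 Ftan 0.69 Frad -4.16 z 0.1039 yaw 140.1 0.022985524014727764 [ 3.6695 -2.0784  5.7354] [0.5135 0.151  0.1039]
```

Click 3 felt: the push dropped from about 5.5 to 0.7 N tangential at 44–45°. Continuing to the fourth.

>>> step_arm:
  steps:
    - [[-0.008,-0.013,0],[0,0,0.018],-0.8]
    - [[-0.017,-0.025,0],[0,0,0.035],-0.8]
    - [[-0.017,-0.025,0],[0,0,0.035],-0.8]

```text
t: 18.2
position: [0.5106, 0.1473, 0.1039]
tcp_rot: [0.316, 0.949, 0.0, 0.0]
ft_force: [4.9, 0.1, 4.0]
width: 0.0227
```

>>> step_arm:
  steps:
    - [[-0.009,-0.012,0],[0,0,0.018],-0.8]
    - [[-0.018,-0.024,0],[0,0,0.035],-0.8]
    - [[-0.018,-0.024,0],[0,0,0.035],-0.8]

```text
t: 18.5
position: [0.5073, 0.1427, 0.1039]
tcp_rot: [0.291, 0.957, 0.001, 0.001]
ft_force: [5.2, 0.2, 3.5]
width: 0.0225
```

>>> step_arm:
  steps:
    - [[-0.008,-0.013,0],[0,0,0.018],-0.8]
    - [[-0.016,-0.026,0],[0,0,0.035],-0.8]
    - [[-0.016,-0.026,0],[0,0,0.035],-0.8]

```text
t: 18.8
position: [0.5042, 0.1379, 0.1039]
tcp_rot: [0.266, 0.964, 0.001, 0.001]
ft_force: [5.8, 0.6, 1.9]
width: 0.0229
```

>>> step_arm:
  steps:
    - [[-0.007,-0.013,0],[0,0,0.018],-0.8]
    - [[-0.007,-0.013,0],[0,0,0.018],-0.8]

```text
t: 19.0
position: [0.5028, 0.1355, 0.1039]
tcp_rot: [0.253, 0.968, 0.001, 0.001]
ft_force: [6.2, 1.3, 2.5]
width: 0.0228
```

>>> step_arm:
  steps:
    - [[-0.007,-0.013,0],[0,0,0.018],-0.8]
    - [[-0.007,-0.013,0],[0,0,0.018],-0.8]

```text
t: 19.2
position: [0.5015, 0.133, 0.1039]
tcp_rot: [0.24, 0.971, 0.001, 0.001]
ft_force: [7.1, 0.9, 2.0]
width: 0.0227
```

```bash
python3 arc.py
```

```text
t 19.20 ang 151.80 (rel95.35 56.45) r 0.1150 Ftan 4.17 Frad -5.79 z 0.1039 yaw 152.3 0.022730844792498955 [7.0701 0.9411 2.0134] [0.5015 0.133  0.1039]
```

>>> step_arm:
  steps:
    - [[-0.005,-0.014,0],[0,0,0.018],-0.8]
    - [[-0.005,-0.014,0],[0,0,0.018],-0.8]

```text
t: 19.4
position: [0.4996, 0.1291, 0.1039]
tcp_rot: [0.227, 0.974, -0.0, -0.0]
ft_force: [4.5, -0.9, 6.1]
width: 0.0227
```

```bash
python3 arc.py
```

```text
t 19.40 ang 153.97 (rel95.35 58.62) r 0.1149 Ftan 1.14 Frad -4.48 z 0.1039 yaw 153.8 0.02270458525607929 [ 4.5209 -0.9447  6.133 ] [0.4996 0.1291 0.1039]
```

>>> step_arm:
  steps:
    - [[-0.006,-0.013,0],[0,0,0.018],-0.8]
    - [[-0.006,-0.013,0],[0,0,0.018],-0.8]

```text
t: 19.6
position: [0.4981, 0.1261, 0.1039]
tcp_rot: [0.214, 0.977, -0.0, -0.0]
ft_force: [4.0, 0.2, 6.0]
width: 0.0224
```

```bash
python3 arc.py
```

```text
t 19.60 ang 155.63 (rel95.35 60.28) r 0.1149 Ftan 1.78 Frad -3.54 z 0.1039 yaw 155.3 0.022432451741532636 [3.9558 0.1595 6.0102] [0.4981 0.1261 0.1039]
```

Click 4 felt: 4.2 down to 1.1 N at about 58.6°. Fifth, with finer steps near the end.

>>> step_arm:
  steps:
    - [[-0.005,-0.014,0],[0,0,0.018],-0.8]
    - [[-0.011,-0.028,0],[0,0,0.035],-0.8]
    - [[-0.011,-0.028,0],[0,0,0.035],-0.8]

```text
t: 19.9
position: [0.4963, 0.122, 0.1039]
tcp_rot: [0.188, 0.982, 0.001, 0.0]
ft_force: [3.4, 2.1, 3.8]
width: 0.0231
```

>>> step_arm:
  steps:
    - [[-0.005,-0.014,0],[0,0,0.018],-0.8]
    - [[-0.01,-0.028,0],[0,0,0.035],-0.8]
    - [[-0.01,-0.028,0],[0,0,0.035],-0.8]

```text
t: 20.2
position: [0.4944, 0.1169, 0.1039]
tcp_rot: [0.162, 0.987, 0.001, 0.0]
ft_force: [4.8, 3.1, 4.1]
width: 0.0228
```

```bash
python3 arc.py
```

```text
t 20.20 ang 160.59 (rel95.35 65.24) r 0.1149 Ftan 4.58 Frad -3.53 z 0.1039 yaw 161.4 0.022758294828653138 [4.8469 3.143  4.0518] [0.4944 0.1169 0.1039]
```

>>> step_arm:
  steps:
    - [[-0.004,-0.014,0],[0,0,0.018],-0.8]
    - [[-0.008,-0.029,0],[0,0,0.035],-0.8]
    - [[-0.008,-0.029,0],[0,0,0.035],-0.8]

```text
t: 20.5
position: [0.4927, 0.1116, 0.1039]
tcp_rot: [0.135, 0.991, 0.001, 0.0]
ft_force: [4.9, 4.9, 3.7]
width: 0.023
```

```bash
python3 arc.py
```

```text
t 20.50 ang 163.35 (rel95.35 68.00) r 0.1149 Ftan 6.11 Frad -3.24 z 0.1039 yaw 164.4 0.023043405745718705 [4.8589 4.9258 3.69  ] [0.4927 0.1116 0.1039]
```

>>> step_arm:
  steps:
    - [[-0.003,-0.014,0],[0,0,0.018],-0.8]
    - [[-0.003,-0.014,0],[0,0,0.018],-0.8]

```text
t: 20.7
position: [0.492, 0.1092, 0.1039]
tcp_rot: [0.122, 0.993, 0.002, 0.0]
ft_force: [4.2, 4.9, 2.7]
width: 0.0234
```

```bash
python3 arc.py
```

```text
t 20.70 ang 164.60 (rel95.35 69.25) r 0.1149 Ftan 5.82 Frad -2.79 z 0.1039 yaw 166.0 0.023399085969020406 [4.2377 4.8647 2.7253] [0.492  0.1092 0.1039]
```

>>> step_arm:
  steps:
    - [[-0.003,-0.014,0],[0,0,0.018],-0.8]
    - [[-0.003,-0.014,0],[0,0,0.018],-0.8]

```text
t: 20.9
position: [0.4914, 0.1066, 0.1039]
tcp_rot: [0.108, 0.994, 0.002, 0.0]
ft_force: [4.2, 5.4, 4.6]
width: 0.0226
```

```bash
python3 arc.py
```

```text
t 20.90 ang 165.92 (rel95.35 70.57) r 0.1149 Ftan 6.24 Frad -2.77 z 0.1039 yaw 167.5 0.0226225996255067 [4.2039 5.3782 4.6339] [0.4914 0.1066 0.1039]
```

>>> step_arm:
  steps:
    - [[-0.002,-0.008,0],[0,0,0.009],-0.8]
    - [[-0.002,-0.008,0],[0,0,0.009],-0.8]

```text
t: 21.1
position: [0.491, 0.1053, 0.1039]
tcp_rot: [0.102, 0.995, 0.002, 0.0]
ft_force: [4.8, 6.0, 3.7]
width: 0.0228
```

```bash
python3 arc.py
```

```text
t 21.10 ang 166.60 (rel95.35 71.25) r 0.1149 Ftan 6.94 Frad -3.32 z 0.1039 yaw 168.3 0.022772625981412404 [4.8395 5.9852 3.7006] [0.491  0.1053 0.1039]
```

>>> step_arm:
  steps:
    - [[-0.001,-0.008,0],[0,0,0.009],-0.8]
    - [[-0.001,-0.008,0],[0,0,0.009],-0.8]

```text
t: 21.3
position: [0.4906, 0.1034, 0.1039]
tcp_rot: [0.095, 0.995, 0.001, -0.0]
ft_force: [3.6, 5.0, 4.2]
width: 0.0226
```

```bash
python3 arc.py
```

```text
t 21.30 ang 167.58 (rel95.35 72.23) r 0.1149 Ftan 5.62 Frad -2.49 z 0.1039 yaw 169.1 0.02260439539854609 [3.6388 4.9552 4.2272] [0.4906 0.1034 0.1039]
```

Fading has begun (6.9 to 5.6 N at 72.2°). Small steps.

>>> step_arm:
  steps:
    - [[-0.001,-0.008,0],[0,0,0.009],-0.8]
    - [[-0.001,-0.008,0],[0,0,0.009],-0.8]

```text
t: 21.5
position: [0.4901, 0.1005, 0.1039]
tcp_rot: [0.089, 0.996, 0.001, -0.001]
ft_force: [2.8, 3.0, 6.8]
width: 0.0228
```

```bash
python3 arc.py
```

```text
t 21.50 ang 169.04 (rel95.35 73.69) r 0.1148 Ftan 3.49 Frad -2.16 z 0.1039 yaw 169.8 0.02281685788470857 [2.7894 3.019  6.7905] [0.4901 0.1005 0.1039]
```

>>> step_arm:
  steps:
    - [[-0.001,-0.008,0],[0,0,0.009],-0.8]
    - [[-0.001,-0.008,0],[0,0,0.009],-0.8]

```text
t: 21.7
position: [0.4897, 0.0987, 0.1039]
tcp_rot: [0.082, 0.997, 0.001, -0.001]
ft_force: [2.9, 1.6, 6.1]
width: 0.0228
```

```bash
python3 arc.py
```

```text
t 21.70 ang 169.98 (rel95.35 74.63) r 0.1148 Ftan 2.06 Frad -2.56 z 0.1039 yaw 170.6 0.02276357464694685 [2.8776 1.5875 6.1064] [0.4897 0.0987 0.1039]
```

>>> step_arm:
  steps:
    - [[-0.001,-0.008,0],[0,0,0.009],-0.8]
    - [[-0.001,-0.008,0],[0,0,0.009],-0.8]

```text
t: 21.9
position: [0.4895, 0.0971, 0.1038]
tcp_rot: [0.075, 0.997, 0.001, -0.001]
ft_force: [2.6, 1.9, 6.6]
width: 0.0229
```

```bash
python3 arc.py; python3 - <<'E'
from h import *
np.set_printoptions(precision=4,suppress=True)
p=snap("wrist"); save(p,"w9.png",None,1.5)
p=snap("top"); save(p,"t9.png",(190,150,300,230),7)
p=snap("side"); save(p,"s9.png",(190,110,300,240),5)
E
python3 arc.py
```

```text
t 21.90 ang 170.78 (rel95.35 75.43) r 0.1148 Ftan 2.31 Frad -2.22 z 0.1038 yaw 171.4 0.022870522738990904 [2.5627 1.9239 6.5758] [0.4895 0.0971 0.1038]
t 22.05 ang 170.76 (rel95.35 75.41) r 0.1148 Ftan 1.57 Frad -2.54 z 0.1039 yaw 171.4 0.02301357155473658 [2.7622 1.1435 7.3497] [0.4895 0.0971 0.1039]
```

View pics/w9.png

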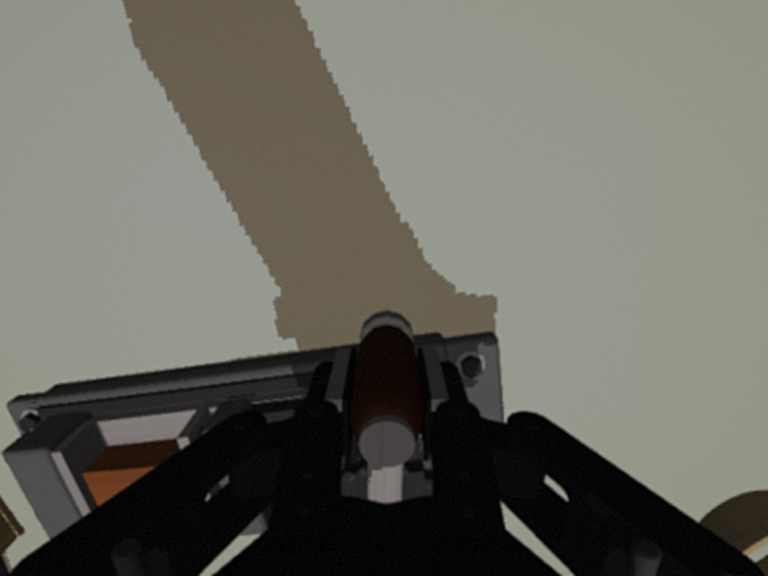

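View pics/t9.png

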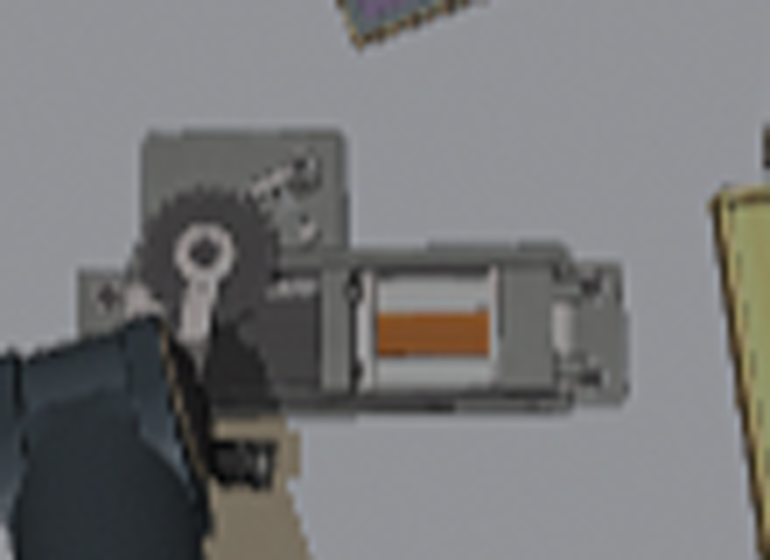

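View pics/s9.png

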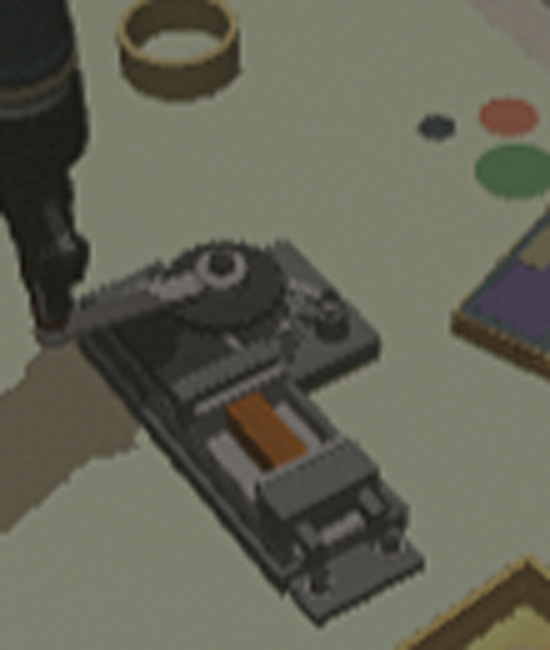

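Wrist: the handle at (388,390) is gripped. Top view: the stick at (432,335) is flat and touches both the plate at (367,330) and the fixed jaw at (497,330). Fifth click felt: the push dropped from 6.9 to 2.1 N at about 73.5° and stayed low to 75.4°. I'll hold briefly and check that it's stable.

>>> step_arm:
  steps:
    - [[0,0,0],[0,0,0],-0.8]
    - [[0,0,0],[0,0,0],-0.8]
    - [[0,0,0],[0,0,0],-0.8]
    - [[0,0,0],[0,0,0],-0.8]
    - [[0,0,0],[0,0,0],-0.8]

```text
t: 22.55
position: [0.4895, 0.0971, 0.1039]
tcp_rot: [0.075, 0.997, 0.001, -0.001]
ft_force: [2.6, 2.2, 6.4]
width: 0.0227
```

```bash
python3 arc.py; python3 - <<'E'
from h import *
np.set_printoptions(precision=4,suppress=True)
p=snap("top"); C=cloud(p)
for q in regions_of(p,"stick"):
    P=C[q["pixels"]&(p["z_map"]>0)]
    if len(P) and abs(np.median(P[:,1])+.045)<.03: print(q["confidence"],np.median(P[:,2]),cv2.minAreaRect(P[:,:2].astype(np.float32)))
for l in ("jaw_pad","lever"):
    print(l,[(round(r["confidence"],2),w(p,r["location"])) for r in tip_of(p,l)])
E
```

```text
t 22.55 ang 170.76 (rel95.35 75.41) r 0.1148 Ftan 2.60 Frad -2.18 z 0.1039 yaw 171.4 0.02267314218526038 [2.5683 2.2152 6.3999] [0.4895 0.0971 0.1039]
0.43 0.053055063805064195 ((0.5599504709243774, -0.04747439920902252), (0.02330177277326584, 0.05870509520173073), 0.5160362720489502)
jaw_pad [(0.55, array([ 0.5628, -0.0553,  0.0029])), (0.38, array([ 0.5575, -0.0473,  0.0308]))]
lever [(0.86, array([ 0.606 ,  0.0748, -0.0009]))]
```

```bash
python3 -c "
from cell import *
print(job_done()); o=observe(); print(o['t'],o['position'],o['ft_force'],o['width'])"
```

```text
the job is handed in; nothing more can be done
None
the job is handed in; nothing more can be done
```

I took only the square stick from the crate and laid it flat on the vise bed, lengthwise between the jaws. I then swung the lever forward five clicks and handed the job in at about 22.6 s, still gripping the handle.

- **Clicks:** I felt five separate rises and drops in the push, at about 14°, 29°, 44°, 58.6° and 73.5° from rest. The lever is held at 75.4°. The fifth drop went from 6.9 to about 2 N and stayed low, reading 1.6–2.6 N over the last 0.6 s. That is a little under the 3–4 N I expected with the jaw springs pushing back.
- **Stick:** The top view showed it flat and square, touching the fixed jaw and the sprung plate. Its measured centre was about 9 mm from the bed's middle towards the fixed jaw, as expected once it is nipped.
- **Less certain:** The pictures did not show the pawl clearly, and I did not test it by pushing back, so the count rests on the feel and the measured angle. The networks' jaw_pad estimates disagreed by about 8 mm, so I used the visible contact instead. The highest contact force I saw was about 10 N.

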